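# Pack the coaster piles under the lip of the tray

## Task

First bring the polishing turntable's speed lever back to its white idle mark, then swing the tray's brass bail fully open. Load every banded pile of coasters into the packing tray, each lying flat on the floor of its own bay (any bay) with its edge under the lip: tilt each pile in along the lip wall and let it down behind the sill. Last, swing the bail back over the piles until it rests in its catches, leaving the lever at idle and the other things on the bench where they are.

Things in the scene. Friction and masses are not known exactly. Their poses are not given: they have to be found in the camera images.
- bail_bar (a point): Middle of the bail's long cross bar, on its centre line; round brass bar 10 mm thick, 350 long, parallel to the tray's y, 63.7 mm from the hinge line
- bail_hinge (a point): Middle of the bail's hinge line (parallel to the tray's y), 62 mm towards +x from the tray's origin, 20 mm above the bench; axes as the tray's
- speed (a joint): Speed lever of the polishing turntable: 0 = upright, positive leans to the turntable's +x (towards the disc), stops at -0.9 and 0.9. The idle mark, a white block on the dark quadrant beside the lever, is at -0.40. Starts at 0.15 to 0.8 (running). Stays where it is left; about 1.5 N at the ball moves it
- lever_ball (a point): Centre of the red ball, 26 mm across, on the end of the speed lever, 95 mm from its pivot
- lever_pivot (a point): Pivot of the speed lever, 45 mm above the bench, on the front block of the turntable; its axes are the turntable's: the lever swings in their x-z plane
- tray: Pale wooden packing tray, fixed; mm: 350 wide (its y), 84 deep (its x, -41 to 43; pivot brackets at its ends reach 72). Origin: on the bench under its middle. Three bays in a row, 94 apart along y, each 68 (x) by 64 (y); bay floors 6 above the bench. Dividers between bays 30 wide, end walls 35 wide, tops 18 above the bench. Lip wall on the -x side (nearer the robot), low sill on the +x side
- lip (a point): Middle of the free edge of the lip's underside, 50 mm above the bench, 44 above the bay floors; axes as the tray's. The lip wall runs all along y, inner face at tray x -33, 56 high; the lip overhangs the bays by 13. So a pile cannot be lowered flat: tilt it (18 degrees is plenty), its -x edge low, slide that edge under the lip to the wall, then let its +x side down behind the sill
- sill (a point): Middle of the inner top edge of the low sill along the open +x side of the bays: tray x 35 to 43, top 12 mm above the bench, 6 above the bay floors; axes as the tray's
- catch (a point): Where the middle of the bail's bar lies when closed: 64 mm above the bench at tray x +16. The two brass catch forks stand at the ends, tray y +-166, 69 high
- bail (a joint): Brass U-shaped bail (keeper bar) hinged on both ends of the tray. 0 = fully open: bar out on the +x side, 12 degrees above level; grows as the bar swings up and over towards -x; 2.17 rad (its stop) = closed, bar in the catch forks, its underside 13 mm above the tops of seated piles. Stiff: stays where it is left, about 3 N at the bar moves it. Starts at 1.6 to 2.15
- turntable: Brass polishing turntable, knurled rim, small black lacquered plate on it; fixed. Origin: on the bench under the lever's pivot, in the grey front block 100 x 75 x 45 mm high; the disc, 200 across, plate top 57 high, is centred 190 towards its +x. The dark quadrant, 91 high, 28 to the lever's +y side, is look only
- bay0 (a point): Centre of the floor of bay 0 of the tray (y = -94 in the tray), axes as the tray's
- pile0: Banded pile of eight square lacquered coasters, red and black, pearl disc on top: 60 x 60 x 40 mm high, about 130 g, one firm pack that may be gripped by any two facing sides. Origin: centre of its underside, z up. May be absent
- bay1 (a point): Centre of the floor of bay 1 of the tray (y = 0 in the tray), axes as the tray's
- pile1: Banded pile of eight square lacquered coasters, red and black, pearl disc on top: 60 x 60 x 40 mm high, about 130 g, one firm pack that may be gripped by any two facing sides. Origin: centre of its underside, z up. May be absent
- bay2 (a point): Centre of the floor of bay 2 of the tray (y = 94 in the tray), axes as the tray's
- pile2: Banded pile of eight square lacquered coasters, red and black, pearl disc on top: 60 x 60 x 40 mm high, about 130 g, one firm pack that may be gripped by any two facing sides. Origin: centre of its underside, z up. May be absent
- shell_a: Abalone shell half, dome up, 90 across, 26 mm high; bystander. Origin: under its middle
- shell_b: Abalone shell half, dome up, 90 across, 26 mm high; bystander. Origin: under its middle
- spatula: Bamboo spatula with a dark worn tip, 185 long, 26 wide, 5 mm thick, handle to -x; bystander. Origin: under its middle
- pumice: Grey pumice block 80 x 50 x 32 mm; bystander. Origin: under its middle
- dish: Squat celadon mixing dish 90 across, 35 mm high; bystander. Origin: under its middle
- weight: Brass cylinder weight 44 across, 45 mm high; bystander. Origin: under its middle

How it is judged:
By the outcome, as a careful person would: the job done as asked, in the order asked, and still so for the second after the job is handed in, with the robot touching nothing.
Of pile0, pile1, pile2 only 2 to 3 are there at a start; the rules pass over those that are not, and their reading is None.
At some moment in a run one of pile0, pile1, pile2 may be knocked a few centimetres aside while the robot is not near it.
It also fails if it takes over 210 s, if anything falls off the work surface, if the arm or the gripper's body presses on something with over 40 N, if the wrist force passes 120 N, or if a joint passes its speed limit or range.

## Robot

A 6-joint arm with a two-finger parallel gripper is mounted at the origin on the work surface. World frame = base frame: x ahead of the robot, y to its left, z up, the work surface at z = 0. Lengths are in mm, angles in rad, forces in N, time in s.
With the tool pointing down it reaches from about 350 to 875 mm from the base axis. Payload 4.2 kg.
Tool frame: the origin (TCP) lies between the finger pads; the fingertips stand 14 mm ahead of it and the grasp point (between the pads) lies 5 mm behind it; z points along the fingers, y is the line along which they close (so a half turn about z gives the same grasp; the last joint's range is limited). The gripper opens to 85 mm and grips with 20 to 120 N. Pads are 22 mm wide; open, the fingers measure 114 mm over their backs; the gripper's body (76 mm by 85 mm) begins 54 mm behind the grasp point. The pads swing forward as they close: fully open they stand 13 mm farther back than shut.
Start: joints at [-0.952, 0.385, 0.008, 0, -1.194, -0.259], TCP at [220.069, -584.952, 245.312] pointing down, gripper open.
Joint ranges: [-3.14, 3.14], [-1.21, 2.06], [-1.07, 1.41], [-3.16, 2.05], [-2.99, -0.16], [-3.1, 3.1]. Speed limits (rad/s): [2.79, 2.79, 3.14, 3.14, 3.14, 3.14].

## Interface

Orientations are given as a unit quaternion [x, y, z, w].
In Python, from bench import * gives the robot as it stands.
- The arm moves only by the tool carry_out, never from a script. Its argument "motion" is a list of rows, each a list of 7 numbers: the turn, a rotation vector about the tool's x, y, z in rad, then the shift along the tool's x, y, z in mm, then the opening, from -1 (shut) to 1 (fully open), so that 0 is half open. A call has 1 to 5 rows; each row is the pose to reach, as a shift and turn from the pose commanded when the call began, along the tool's axes at that moment; what a row does not reach only later rows make up. A row lasts 1/8 s, in which the tool goes at most 62.5 mm and 10.7 degrees, less where a joint would pass 70% of its speed; a pose out of reach is approached as far as the arm can. A call with a gripper value outside its range is refused whole. The fingers move at their own pace and stop on an object; the grip force is fixed at half the most. Time passes only in rows, so rows that repeat a pose let the fingers close. It gives the time, the measured TCP pose, the force, the opening and the grip force at its end, in the units of the state.
- read_state(): the state, without advancing time (a new reading comes with each control period).
- get_image(name): name is "scene" or "top" or "wrist"; returns a dict with "color" (384x512x3 uint8, blue, green, red), "mtx" (3x3 intrinsics, pixels), "position" and "orientation" of the camera in the world. Camera axes: x right, y down, z forward; pixel columns grow to the right and rows downward; lengths in mm; the calibration is good to about 2 mm. A picture is of the moment at which its call begins. There is no depth.
- job_done(): hands the job in; it is judged then, once.
The state is a dict: "clock": time; "joints": joint angles; "joint_vel": joint speeds; "joint_efforts": joint torques, N m; "position": TCP position; "ee_rot": TCP orientation; "contact_force": force on the tool from outside, world axes, zero at the start; "wrist_torque": the same for the moment, N m; "gripper_width": finger opening in mm; "grasp_force": force on a finger pad.
Only numpy, scipy, OpenCV 4.12 (cv2) and the standard library are available. Lean on these libraries where they do the work, as an engineer would, in place of code of your own. Each camera call takes 0.05 s, during which the arm holds its last target. There are 200 camera calls.

## Working session

There is one attempt and no reset: what is moved stays moved. The work goes in short steps, Python scripts to look and compute and a tool call to move; the robot and the scene stay as the last step left them, time stands still between calls to the robot, and variables do not carry over. Pictures are saved under pics/ and viewed, at most 14 in all, crops included, and the job is handed in when it is done.

Besides the shell and the picture viewer there is one more tool, called after "Request:" by a JSON object that holds its "method" and its "body". carry_out: Moves the arm, as the interface text tells. Its arguments: {"type":"object","properties":{"motion":{"type":"array"}},"required":["motion"]}

```bash
mkdir -p pics; ls
python3 - <<'E'
from bench import *
import cv2
for n in ("scene","top"):
    d=get_image(n); cv2.imwrite(f"pics/{n}0.png",d["color"]); print(n,d["mtx"],d["position"],d["orientation"])
s=read_state(); print(s)
E
```

```text
pics
scene [[446.1701507    0.         265.52319468]
 [  0.         446.1701507  200.34710501]
 [  0.           0.           1.        ]] [989.82076499 690.48916618 888.56615551] [ 0.23527536  0.89013751 -0.37691044 -0.10118916]
top [[390.72305142   0.         254.34208072]
 [  0.         390.72305142 186.29063709]
 [  0.           0.           1.        ]] [ 324.45871432  -57.11183588 1375.3035579 ] [-0.69705468  0.71064739 -0.06493589  0.06984545]
{'clock': 0.1, 'joints': array([-9.52424667e-01,  3.85431930e-01,  6.79200266e-03, -4.28041878e-04,
       -1.19404233e+00, -2.58594110e-01]), 'joint_vel': array([-0.00159226, -0.00231286,  0.00328213,  0.0007449 , -0.00042791,
       -0.00028522]), 'joint_efforts': array([-4.61518011e-04, -3.93318629e+01,  1.88928026e+01,  4.19791728e+00,
       -2.59460743e-03,  8.18993982e-06]), 'position': array([ 219.87815933, -584.51548703,  244.37236674]), 'ee_rot': array([-1.78842407e-01,  9.83877261e-01,  9.38218312e-04, -2.20234882e-04]), 'contact_force': array([-0.02783051,  0.20298497,  0.33479914]), 'wrist_torque': array([ 0.03473283, -0.05812039, -0.03234299]), 'grasp_force': 0.0, 'gripper_width': 85.09623443697383}
```

View pics/scene0.png

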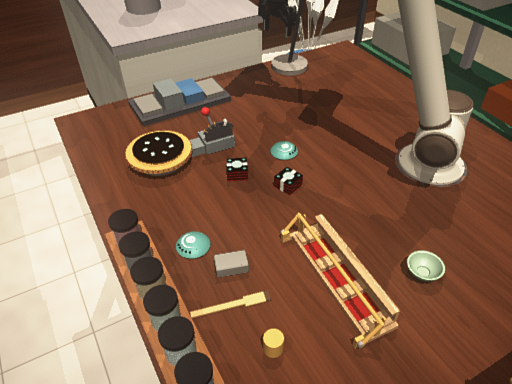

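View pics/top0.png

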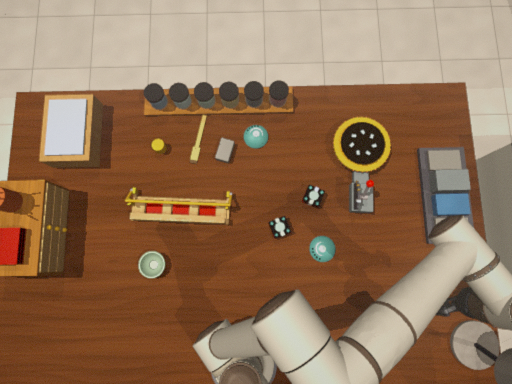

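The scene view shows the turntable with its red ball at (205,111), two piles at (237,168) and (288,179), and the tray at about (340,280). The top view has the piles at (314,196) and (280,228), the tray at (180,208) and the ball at (370,184). I see no third pile. Next I'll zoom in.

```bash
cat > h.py <<'E'
from bench import *
import cv2, numpy as np
from scipy.spatial.transform import Rotation as R
def ray(d,u,v):
    r=np.linalg.inv(d["mtx"])@[u,v,1.]; return np.array(d["position"]),R.from_quat(d["orientation"]).apply(r)
def onz(d,u,v,z):
    p,r=ray(d,u,v); return p+r*(z-p[2])/r[2]
def tri(rs):
    A=0;b=0
    for p,r in rs:
        r=r/np.linalg.norm(r); M=np.eye(3)-np.outer(r,r); A=A+M; b=b+M@p
    return np.linalg.solve(A,b)
def proj(d,P):
    c=R.from_quat(d["orientation"]).inv().apply(np.atleast_2d(P)-d["position"]); q=c@d["mtx"].T; return q[:,:2]/q[:,2:]
def crop(d,x0,y0,w,h,k): return cv2.resize(d["color"][y0:y0+h,x0:x0+w],None,fx=k,fy=k,interpolation=cv2.INTER_CUBIC)
def tomove(P=None,q=None):
    """shift (tool axes) and rotvec from the present pose to world point P / quat q"""
    s=read_state(); T=R.from_quat(s["ee_rot"])
    return (T.inv()*R.from_quat(q)).as_rotvec().round(4) if q is not None else None, T.inv().apply(np.array(P)-s["position"]).round(1) if P is not None else None
E
python3 - <<'E'
from h import *
t=get_image("top"); s=get_image("scene")
a=crop(t,120,182,120,48,6)[:, :720]; b=np.hstack([crop(s,280,210,120,140,2.5 if 0 else 2),crop(t,335,165,50,56,5)[:280],crop(s,190,98,46,56,5)[:280]])
W=max(a.shape[1],b.shape[1]); pad=lambda i:np.pad(i,((0,0),(0,W-i.shape[1]),(0,0)))
cv2.imwrite("pics/z.png",np.vstack([pad(a),pad(b)])); 
for n,d in(("top",t),("scene",s)):
    h=cv2.cvtColor(d["color"],cv2.COLOR_BGR2HSV); m=((h[...,0]<6)|(h[...,0]>174))&(h[...,1]>180)&(h[...,2]>120)
    k,l,st,c=cv2.connectedComponentsWithStats(m.astype(np.uint8))
    print(n,[(c[i].round(1).tolist(),int(st[i,4])) for i in range(1,k) if st[i,4]>12])
E
```

```text
top [([369.6, 183.2], 40), ([153.6, 208.2], 125), ([180.0, 209.2], 129), ([206.4, 210.4], 119), ([8.7, 245.2], 669)]
scene [([204.6, 110.5], 49), ([314.5, 250.2], 229), ([334.7, 277.5], 282), ([347.6, 273.8], 18), ([366.3, 298.3], 13), ([357.1, 307.9], 330)]
```

View pics/z.png

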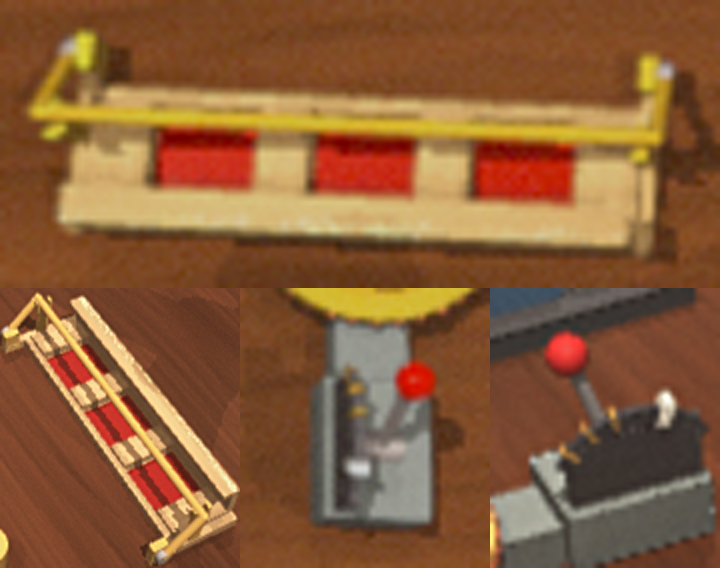

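Run:
```python
from h import *
t=get_image("top"); s=get_image("scene")
T=lambda u,v:(120+u/6-.4,182+v/6-.4); S=lambda u,v:(280+u/2-.2,210+(v-288)/2-.2)
p=lambda n,x:print(n,np.round(x,1))
p("ball",tri([ray(t,369.6,183.2),ray(s,204.6,110.5)]))
L=tri([ray(t,*T(40,112)),ray(s,*S(38,297))]);Rr=tri([ray(t,*T(660,137)),ray(s,*S(207,517))])
p("barL",L);p("barR",Rr)
for u,v in((62,187),(628,210)): p("lipfree z56",onz(t,*T(u,v),56))
for u,v in((62,226),(628,246)): p("lip back z56",onz(t,*T(u,v),56))
for n,u,v in(("b2",206,160),("b1",364,165),("b0",523,172)): p(n,onz(t,*T(u,v),6))
for n,u,v in(("b",314.5,250.2),("b",334.7,277.5),("b",357.1,307.9)): p(n+" scene",onz(s,u,v,6))
# disc
h=cv2.cvtColor(t["color"],cv2.COLOR_BGR2HSV); m=((h[...,0]>18)&(h[...,0]<35)&(h[...,1]>150)&(h[...,2]>150)).astype(np.uint8); m[:,:320]=0
c=max(cv2.findContours(m,cv2.RETR_EXTERNAL,cv2.CHAIN_APPROX_NONE)[0],key=len); e=cv2.fitEllipse(cv2.convexHull(c)); print(e); p("disc",onz(t,*e[0],45))
# block corners from crop (x5,335,165; offset 240,288) z=45
for u,v in((312,385),(312,522),(430,522),(433,385),(357,467)): p("blk",onz(t,335+(u-240)/5-.4,165+(v-288)/5-.4,45))
# piles
for n,(x,y) in(("A",(314,196)),("B",(280,228))):
    g=t["color"][y-18:y+18,x-18:x+18].astype(int); m=(g.max(2)<50)|(g.min(2)>140); m=cv2.morphologyEx(m.astype(np.uint8),cv2.MORPH_CLOSE,np.ones((3,3)))
    c=max(cv2.findContours(m,0,1)[0],key=cv2.contourArea); r=cv2.minAreaRect(c); print(n,r)
    b=cv2.boxPoints(r)+[x-18,y-18]; B=np.array([onz(t,*q,40)[:2] for q in b]); p("corners",B); p("mean",B.mean(0))
    w=g.min(2)>140; ys,xs=np.nonzero(w); p("pearl",onz(t,xs.mean()+x-18,ys.mean()+y-18,40))
```

```text
ball [ 567.5 -423.8  132.9]
barL [572.6 261.5 290.8]
barR [ 475.9  176.1 -184. ]
lipfree z56 [496.3 374.9  56. ]
lipfree z56 [476.9  53.6  56. ]
lip back z56 [474.1 373.9  56. ]
lip back z56 [456.5  53.7  56. ]
b2 [517.1 306.7   6. ]
b1 [512.3 213.3   6. ]
b0 [506.3 119.5   6. ]
b scene [517.9 119.8   6. ]
b scene [523.4 214.3   6. ]
b scene [529.  308.3   6. ]
((361.5535583496094, 143.8156280517578), (53.88943099975586, 57.581485748291016), 114.17608642578125)
disc [ 726.8 -431.8   45. ]
blk [ 583.1 -378.2   45. ]
blk [ 487.7 -372.1   45. ]
blk [ 486.1 -452.5   45. ]
blk [ 581.4 -461.8   45. ]
blk [ 525.1 -405.4   45. ]
A ((17.23276138305664, 17.456899642944336), (16.807226181030273, 18.514209747314453), 23.198589324951172)
corners [[ 528.8 -213.3]
 [ 588.1 -241.2]
 [ 563.7 -293.6]
 [ 504.7 -265.4]]
mean [ 546.3 -253.4]
pearl [ 547.9 -254.6   40. ]
B ((17.482757568359375, 16.70689582824707), (18.012447357177734, 17.08397102355957), 68.19859313964844)
corners [[ 458.9  -95.3]
 [ 479.7 -150.3]
 [ 422.1 -171.1]
 [ 401.7 -116.6]]
mean [ 440.6 -133.3]
pearl [ 440.3 -133.6   40. ]
```

```bash
cat >> h.py <<'E'
def down(phi): 
    y=np.array([np.cos(phi),np.sin(phi),0]); z=np.array([0,0,-1.]); return R.from_matrix(np.c_[np.cross(y,z),y,z])
def plan(P,Rt=None):
    s=read_state(); T=R.from_quat(s["ee_rot"]); Rt=T if Rt is None else Rt
    print("turn",(T.inv()*Rt).as_rotvec().round(3),"shift",T.inv().apply(np.array(P)-s["position"]).round(1),"| shift if turned first",Rt.inv().apply(np.array(P)-s["position"]).round(1))
E
python3 - <<'E'
from h import *
t=get_image("top"); s=get_image("scene")
T=lambda u,v:(120+u/6-.4,182+v/6-.4); S=lambda u,v:(280+u/2-.2,210+(v-288)/2-.2)
L=tri([ray(t,*T(40,112)),ray(s,*S(207,517))]);Rr=tri([ray(t,*T(660,137)),ray(s,*S(38,297))]);print(L,Rr)
plan([567.5,-423.8,215],down(np.pi/2-.075))
E
```

```text
[537.08996643 388.96930433  61.91296243] [516.42320534  35.63696435  61.56690651]
turn [ 0.    -0.     0.435] shift [-381.9   28.4   30.1] | shift if turned first [-334.4  186.7   30.1]
```

Request:
{"method": "carry_out", "body": {"motion": [[0, 0, 0.12, -60, 4, 0, 1], [0, 0, 0.24, -118, 9, 0, 1], [0, 0, 0.36, -178, 14, 5, 1], [0, 0, 0.435, -238, 19, 15, 1], [0, 0, 0.435, -298, 24, 25, 1]]}}

```text
clock: 1.02
position: [492.2, -456.6, 220.3]
ee_rot: [0.038, 0.999, -0.0, 0.0]
contact_force: [1.0, -0.2, 0.1]
gripper_width: 85.1
grasp_force: 0.0
```

Request:
{"method": "carry_out", "body": {"motion": [[0, 0, 0, -45, 28, 5, 1], [0, 0, 0, -73, 39, 5, 1], [0, 0, 0, -73, 39, 5, 1]]}}

```text
clock: 1.4
position: [568.2, -422.8, 214.2]
ee_rot: [0.036, 0.999, 0.0, -0.0]
contact_force: [-1.4, 0.5, -0.5]
gripper_width: 85.6
grasp_force: 0.0
```

Run:
```python
from h import *
s=read_state(); print(s["clock"],s["position"])
plan([567.5,-423.8,128],down(np.pi/2-.075))
w=get_image("wrist"); cv2.imwrite("pics/w1.png",w["color"]); print(w["position"])
h=cv2.cvtColor(w["color"],cv2.COLOR_BGR2HSV); m=((h[...,0]<6)|(h[...,0]>174))&(h[...,1]>180)&(h[...,2]>110)
k,l,st,c=cv2.connectedComponentsWithStats(m.astype(np.uint8))
for i in range(1,k):
    if st[i,4]>100: print(c[i],st[i],onz(w,*c[i],133))
```

```text
1.4 [ 568.2496757  -422.78717828  214.24438358]
turn [ 0.    -0.001  0.003] shift [ 0.6 -1.1 86.2] | shift if turned first [ 0.7 -1.1 86.2]
[ 489.56789526 -417.24807088  342.19462758]
[256.34961154 207.24195339] [240 190  34  35 901] [ 570.0346642  -420.97188411  133.        ]
```

View pics/w1.png

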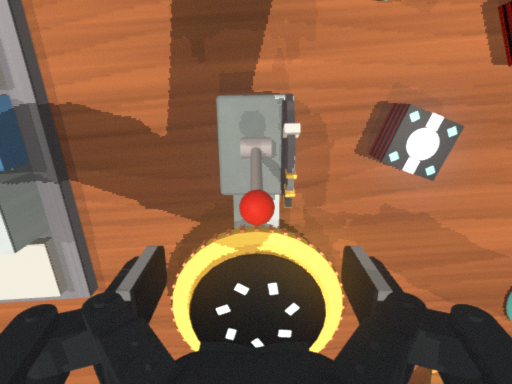

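The wrist view shows the red ball at (256,207), the pivot at (256,148), the white mark at (291,129) and the fingers on both sides. I'll descend and grip the ball.

Request:
{"method": "carry_out", "body": {"motion": [[0, 0, 0, -1, 1.5, 50, 0.4], [0, 0, 0, -1, 1.5, 86, 0.2], [0, 0, 0, -1, 1.5, 86, 0.2], [0, 0, 0, -1, 1.5, 86, -0.5], [0, 0, 0, -1, 1.5, 86, -0.6]]}}

```text
clock: 2.08
position: [568.5, -420.9, 132.2]
ee_rot: [0.038, 0.999, 0.001, 0.002]
contact_force: [0.1, 7.8, 3.0]
gripper_width: 23.1
grasp_force: 58.5
```

Request:
{"method": "carry_out", "body": {"motion": [[0, 0, 0, 0, 0, 0, -0.7], [0, 0, 0, 0, 0, 0, -0.8], [0, 0, 0, 0, 0, 0, -0.8]]}}

```text
clock: 2.45
position: [568.5, -420.9, 132.3]
ee_rot: [0.037, 0.999, 0.001, 0.002]
contact_force: [0.7, 8.3, 2.0]
gripper_width: 22.9
grasp_force: 58.6
```

```bash
python3 - <<'E'
from h import *
s=read_state(); print(s["clock"],s["position"],s["gripper_width"],s["grasp_force"],s["contact_force"])
w=get_image("wrist")
# pivot/mark positions from the earlier view (pose recorded)
im=dict(w);
E
grep -n "" /dev/null
python3 - <<'E'
from h import *
w=get_image("wrist"); s=read_state()
T=R.from_quat(s["ee_rot"]); C=R.from_quat(w["orientation"])
# camera in tool frame, moved back to the pose of picture w1
off=T.inv().apply(np.array(w["position"])-s["position"]); print("cam in tool",off,(T.inv()*C).as_quat())
w["position"]=np.array([489.568,-417.248,342.195])
for n,u,v,z in(("pivot",256,148,53),("mark",291,129,91),("mark85",291,129,85),("blkL",219,96,45),("blkR",283,96,45),("blkFarL",219,193,45)): print(n,onz(w,u,v,z).round(1))
E
```

```text
2.45 [ 568.46533882 -420.86562573  132.28398891] 22.930646075173552 58.55865240097046 [0.69987679 8.31939558 1.98743771]
cam in tool [ 7.89751786e+01 -1.19212977e-01 -1.27902193e+02] [-0.10909802 -0.10915587  0.69840365  0.69886691]
pivot [ 541.5 -418.4   53. ]
mark [ 521.2 -388.6   91. ]
mark85 [ 522.  -387.9   85. ]
blkL [ 491.6 -449.4   45. ]
blkR [ 496.  -389.7   45. ]
blkFarL [ 586.7 -459.8   45. ]
```

Request:
{"method": "carry_out", "body": {"motion": [[0, 0, 0, 15, 0, -3.5, -0.8], [0, 0, 0, 30, 0, -4.7, -0.8], [0, 0, 0, 48, 0, -3, -0.8], [0, 0, 0, 66.5, 0, 2.8, -0.8], [0, 0, 0, 66.5, 0, 2.8, -0.8]]}}

```text
clock: 3.18
position: [500.8, -418.3, 128.8]
ee_rot: [0.038, 0.999, -0.001, 0.001]
contact_force: [0.1, 0.1, -0.8]
gripper_width: 8.7
grasp_force: 0.0
```

Request:
{"method": "carry_out", "body": {"motion": [[0, 0, 0, 0, 0, 0, -0.3], [0, 0, 0, 0, 0, 0, 0.2], [0, 0, 0, 0, 0, -20, 0.3], [0, 0, 0, 0, 0, -60, 0.5], [0, 0, 0, 0, 0, -82, 1]]}}

```text
clock: 3.8
position: [502.3, -418.3, 211.0]
ee_rot: [0.037, 0.999, -0.001, 0.001]
contact_force: [0.6, -0.4, 0.8]
gripper_width: 79.6
grasp_force: 0.0
```

Run:
```python
from h import *
s=read_state(); print(s["clock"],s["position"])
t=get_image("top"); c=get_image("scene"); w=get_image("wrist")
P=[]
for n,d in(("top",t),("scene",c),("wrist",w)):
    h=cv2.cvtColor(d["color"],cv2.COLOR_BGR2HSV); m=((h[...,0]<6)|(h[...,0]>174))&(h[...,1]>180)&(h[...,2]>110)
    k,l,st,q=cv2.connectedComponentsWithStats(m.astype(np.uint8))
    for i in range(1,k):
        g=onz(d,*q[i],132.5)
        if abs(g[0]-520)<60 and abs(g[1]+416)<50 and st[i,4]>12: print(n,q[i],st[i,4],g); P.append(ray(d,*q[i]))
print(tri(P))
a=crop(w,190,60,140,180,4) if 0 else cv2.resize(w["color"][40:240,170:340],None,fx=2.9,fy=2.9,interpolation=cv2.INTER_CUBIC); cv2.imwrite("pics/w2.png",a)
```

```text
3.8 [ 502.31669028 -418.32219069  211.04028715]
top [370.47826087 187.91304348] 23 [ 551.81727795 -425.47681364  132.5       ]
scene [209.97222222 107.83333333] 36 [ 546.80535905 -430.34784375  132.5       ]
wrist [257.5255648  266.93222354] 841 [ 554.6023755  -419.88551151  132.5       ]
[ 550.44564008 -421.31596146  139.2823252 ]
```

View pics/w2.png

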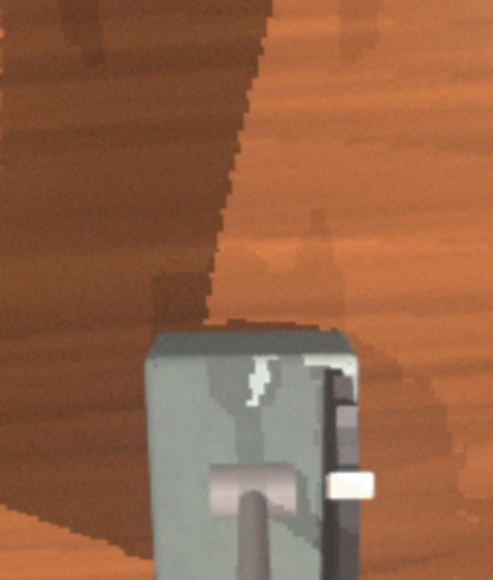

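The ball slipped out of the grip, and the lever is now at about 0.11. I'll push it from the disc side with closed fingers instead.

Request:
{"method": "carry_out", "body": {"motion": [[0, 0, 0, -50, 0, 0, -1], [0, 0, 0, -85, 0, 0, -1], [0, 0, 0, -85, 1, 20, -1], [0, 0, 0, -85, 1, 73, -1], [0, 0, 0, -85, 1, 73, -1]]}}

```text
clock: 4.58
position: [582.6, -421.1, 128.3]
ee_rot: [0.038, 0.999, 0.003, -0.006]
contact_force: [-0.8, -0.7, -0.1]
gripper_width: -0.1
grasp_force: 0.0
```

Request:
{"method": "carry_out", "body": {"motion": [[0, 0, 0, 15, 0, 0, -1], [0, 0, 0, 30, 0, 0, -1], [0, 0, 0, 43, 0, 0, -1], [0, 0, 0, 53, 0, 0, -1], [0, 0, 0, 53, 0, 0, -1]]}}

```text
clock: 5.2
position: [532.0, -419.2, 136.1]
ee_rot: [0.038, 0.999, 0.0, -0.0]
contact_force: [-0.8, -0.2, -0.9]
gripper_width: 0.5
grasp_force: 0.0
```

```bash
cat > ball.py <<'E'
from h import *
s=read_state(); print(s["clock"],s["position"],s["contact_force"])
P=[]
for n in("top","scene","wrist"):
    d=get_image(n)
    h=cv2.cvtColor(d["color"],cv2.COLOR_BGR2HSV); m=((h[...,0]<6)|(h[...,0]>174))&(h[...,1]>180)&(h[...,2]>90)
    k,l,st,q=cv2.connectedComponentsWithStats(m.astype(np.uint8))
    for i in range(1,k):
        g=onz(d,*q[i],132.5)
        if abs(g[0]-520)<60 and abs(g[1]+416)<40 and st[i,4]>12: print(n,q[i],st[i],g); P.append(ray(d,*q[i]))
if len(P)>1: print(tri(P))
E
python3 ball.py
```

```text
5.2 [ 531.96858293 -419.1972112   136.11387115] [-0.83844349 -0.15665798 -0.92389529]
top [370.07692308 202.56410256] [367 200   7   6  39] [ 504.11197426 -420.62412592  132.5       ]
scene [224.12765957 106.70212766] [221 103   7   8  47] [ 505.79512261 -414.60787891  132.5       ]
wrist [254.59863946 212.07981859] [ 228  185   54   55 2205] [ 506.90143428 -416.90640404  132.5       ]
[ 505.22254053 -418.24830938  131.90204742]
```

Request:
{"method": "carry_out", "body": {"motion": [[0, 0, 0, 3, 0, 0, -1], [0, 0, 0, 3, 0, 0, -1], [0, 0, 0, -20, 0, -3, -1], [0, 0, 0, -20, 0, -60, -1], [0, 0, 0, -20, 0, -85, -1]]}}

```text
clock: 5.98
position: [554.1, -421.4, 223.9]
ee_rot: [0.037, 0.999, -0.001, 0.002]
contact_force: [-0.7, 0.3, 0.1]
gripper_width: 0.2
grasp_force: 0.0
```

```bash
python3 ball.py
python3 - <<'E'
from h import *
w=get_image("wrist"); c=get_image("scene")
cv2.imwrite("pics/w3.png",np.hstack([cv2.resize(w["color"][60:260,190:340],None,fx=2.8,fy=2.8,interpolation=2),cv2.resize(c["color"][90:160,190:245],None,fx=6,fy=8,interpolation=2)[:560]]))
E
```

```text
5.975 [ 554.12266252 -421.38536137  223.85743301] [-0.68499546  0.31223264  0.12307765]
top [369.76315789 202.73684211] [366 200   8   7  38] [ 503.57313602 -419.5795472   132.5       ]
scene [224.20833333 106.70833333] [221 103   8   8  48] [ 505.59216952 -414.45271279  132.5       ]
wrist [255.58486486 134.38810811] [239 117  34  35 925] [ 505.18730804 -416.98875123  132.5       ]
[ 504.43979774 -418.23733853  130.77581273]
```

View pics/w3.png

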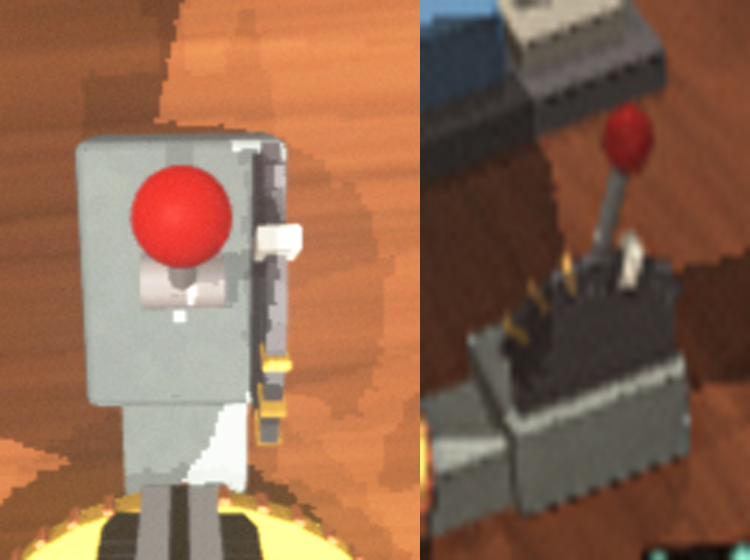

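Run:
```python
from h import *
w=get_image("wrist")
for n,u,v,z in(("pivot53",183,282,53),("pivot45",183,282,45),("blk near",165,142,45),("blk far",165,405,45),("mark top z91",279,232,91),("mark z87",279,240,87),("ball",181,216,132.5)): print(n,onz(w,190+u/2.8-.3,60+v/2.8-.3,z).round(1))
plan([480,-300,300],down(np.deg2rad(65)))
```

```text
pivot53 [ 537.3 -417.5   53. ]
pivot45 [ 539.  -417.6   45. ]
blk near [ 489.6 -420.2   45. ]
blk far [ 585.8 -427.9   45. ]
mark top z91 [ 516.  -387.2   91. ]
mark z87 [ 519.1 -386.8   87. ]
ball [ 503.3 -416.   132.5]
turn [ 0.001 -0.003  0.361] shift [ 81.3 114.5 -80.8] | shift if turned first [116.3  78.4 -81.3]
```

Request:
{"method": "carry_out", "body": {"motion": [[0, 0, 0, 0, 0, 55, -1], [0, 0, 0, 0, 0, 85, -1], [0, 0, 0, 15, 0, 85, -1], [0, 0, 0, 24, 0, 85, -1], [0, 0, 0, 25, 0, 85, -1]]}}

```text
clock: 6.9
position: [528.0, -419.4, 137.8]
ee_rot: [0.038, 0.999, -0.001, 0.001]
contact_force: [-0.5, -0.5, -0.1]
gripper_width: 0.2
grasp_force: 0.0
```

Request:
{"method": "carry_out", "body": {"motion": [[0, 0, 0, 0.3, 0, 0, -1], [0, 0, 0, 0.3, 0, 0, -1]]}}

```text
clock: 7.15
position: [528.1, -418.9, 136.4]
ee_rot: [0.038, 0.999, -0.0, 0.001]
contact_force: [0.6, -0.6, 0.3]
gripper_width: 0.2
grasp_force: 0.0
```

Request:
{"method": "carry_out", "body": {"motion": [[0, 0, 0, -20, 0, -3, -1], [0, 0, 0, -20, 0, -50, -1], [0, 0, 0, -20, 0, -85, -1]]}}

```text
clock: 7.52
position: [548.4, -420.5, 222.2]
ee_rot: [0.037, 0.999, -0.001, 0.0]
contact_force: [-1.4, 0.1, 0.3]
gripper_width: 0.2
grasp_force: 0.0
```

```bash
python3 ball.py
python3 - <<'E'
from h import *
plan([505,-270,255],down(np.deg2rad(65)))
E
```

```text
7.525 [ 548.38643666 -420.48143723  222.23655565] [-1.44280653  0.0574262   0.26913554]
top [369.86111111 203.61111111] [367 201   7   6  36] [ 500.74076264 -419.68211575  132.5       ]
scene [224.875      106.70833333] [221 103   8   8  48] [ 503.78698524 -413.43450675  132.5       ]
wrist [256.30167598 136.63798883] [240 120  34  34 895] [ 502.73616009 -416.83977274  132.5       ]
[ 501.97954493 -418.33393183  130.04303215]
turn [-0.001  0.006  0.361] shift [ 54.9 147.  -32.1] | shift if turned first [103.5 118.1 -31.4]
```

Request:
{"method": "carry_out", "body": {"motion": [[0, 0, -0.016, 0, 50, -40, -1], [0, 0, -0.016, 10, 110, -60, -1], [0, 0, -0.016, 20, 170, -60, -1], [0, 0, -0.016, 28, 230, -60, -1], [0, 0, -0.016, 36, 290, -60, -1]]}}

```text
clock: 8.3
position: [532.7, -126.4, 279.5]
ee_rot: [0.03, 1.0, 0.0, -0.001]
contact_force: [0.5, 0.8, 0.5]
gripper_width: -0.4
grasp_force: 0.0
```

Request:
{"method": "carry_out", "body": {"motion": [[0, 0, 0, 10, 60, 0, -1], [0, 0, 0, 20, 120, 0, -1], [0, 0, 0, 28, 180, 0, -1], [0, 0, 0, 36, 240, 0, -1], [0, 0, 0, 44, 300, 0, -1]]}}

```text
clock: 8.93
position: [506.4, 175.5, 279.6]
ee_rot: [0.029, 1.0, -0.0, -0.001]
contact_force: [0.8, -0.9, -0.2]
gripper_width: -0.0
grasp_force: 0.0
```

Request:
{"method": "carry_out", "body": {"motion": [[0, 0, 0, 5, 38, 0, -0.7], [0, 0, 0, 5, 38, 0, -0.6], [0, 0, 0, 5, 38, 0, -0.6]]}}

```text
clock: 9.3
position: [504.2, 211.5, 279.6]
ee_rot: [0.03, 1.0, -0.001, -0.001]
contact_force: [-1.3, -0.8, -0.2]
gripper_width: 17.1
grasp_force: 0.0
```

Run:
```python
from h import *
s=read_state(); print(s["clock"],s["position"],s["ee_rot"])
w=get_image("wrist"); np.savez("w4.npz",**{k:np.array(v) for k,v in w.items()})
cv2.imwrite("pics/w4.png",w["color"])
```

```text
9.3 [504.22148131 211.53362672 279.55089471] [ 2.95407182e-02  9.99562987e-01 -6.38232839e-04 -8.79249906e-04]
```

View pics/w4.png

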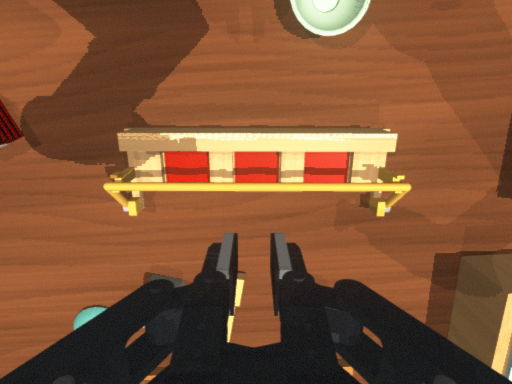

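The wrist view shows the tray: lip free edge near row 151, bar at row 188 (columns 107 to 409), and red bays at columns 166–210, 235–279 and 305–349. Part of pile B shows at the left edge.

Run:
```python
from h import *
w=dict(np.load("w4.npz")); im=w["color"]
h=cv2.cvtColor(im,cv2.COLOR_BGR2HSV); m=(((h[...,0]<6)|(h[...,0]>174))&(h[...,1]>180)&(h[...,2]>90)).astype(np.uint8)
k,l,st,c=cv2.connectedComponentsWithStats(m)
for i in range(1,k):
    if st[i,4]>300 and 100<st[i,1]<200:
        x,y,a,b,_=st[i]; print("bay",st[i],"L",onz(w,x-.5,y+b/2,6).round(1),"R",onz(w,x+a-.5,y+b/2,6).round(1), "lipedge row",y)
# lip edge: first red/dark row below lip at bay columns ; wood brightness profile
for u in(150,188,257,327,375): print(u,[int(v) for v in h[125:200,u,2]])
b=[]
for u in range(120,400,20):
    col=((h[170:205,u,0]>20)&(h[170:205,u,0]<34)&(h[170:205,u,1]>150)); ys=np.nonzero(col)[0]
    if len(ys): b.append((u,170+ys.mean(),len(ys)))
print(b)
```

```text
bay [ 165  152   44   30 1236] L [514.3  89.5   6. ] R [517.7 149.1   6. ] lipedge row 152
bay [ 235  152   43   30 1156] L [519.8 184.2   6. ] R [523.2 242.4   6. ] lipedge row 152
bay [ 304  153   44   29 1146] L [525.9 277.5   6. ] R [529.4 337.    6. ] lipedge row 153
150 [100, 98, 100, 114, 117, 117, 121, 132, 198, 225, 214, 227, 209, 224, 222, 194, 193, 196, 194, 193, 191, 189, 190, 189, 187, 189, 157, 145, 147, 172, 177, 196, 246, 252, 253, 253, 254, 254, 254, 254, 254, 254, 254, 254, 253, 218, 203, 201, 195, 169, 166, 183, 248, 253, 252, 251, 248, 202, 222, 246, 253, 254, 254, 254, 253, 239, 163, 140, 140, 141, 140, 141, 141, 139, 140]
188 [155, 113, 106, 120, 120, 126, 124, 148, 239, 253, 254, 252, 236, 217, 193, 194, 200, 198, 201, 200, 198, 200, 199, 200, 194, 195, 193, 199, 212, 227, 228, 233, 233, 232, 233, 234, 234, 233, 232, 233, 233, 234, 229, 173, 159, 157, 156, 155, 156, 169, 228, 232, 233, 233, 231, 231, 228, 173, 215, 245, 253, 254, 254, 254, 253, 245, 178, 161, 162, 159, 163, 161, 161, 164, 163]
257 [122, 108, 108, 125, 128, 134, 132, 145, 222, 253, 254, 254, 254
[... 804 characters left out ...]
4, 254, 254, 254, 254, 253, 250, 249, 251, 254, 254, 254, 254, 254, 254, 254, 254, 254, 254, 253, 233, 205, 205, 205, 202, 203, 202, 203, 201, 204, 200, 202, 205, 200, 198, 195, 161, 189, 235, 250, 254, 254, 254, 254, 250, 199, 182, 182, 181, 183, 181, 168, 136, 131]
[(120, np.float64(187.88888888888889), 9), (140, np.float64(186.4), 5), (160, np.float64(186.5), 6), (180, np.float64(187.0), 7), (200, np.float64(187.0), 7), (220, np.float64(187.0), 7), (240, np.float64(187.0), 6), (260, np.float64(187.0), 6), (280, np.float64(187.0), 6), (300, np.float64(187.0), 6), (320, np.float64(187.0), 6), (340, np.float64(187.0), 6), (360, np.float64(187.6), 5), (380, np.float64(191.57142857142858), 7)]
```

Run:
```python
from h import *
w=dict(np.load("w4.npz"))
ax=np.array([np.cos(-.059),np.sin(-.059)])
for n,u,v,z,xt in(("lipfree",257,151.8,56,-20),("lipback",257,132.2,56,-41),("bar",257,186.5,66,None)):
    P=onz(w,u,v,z); print(n,P.round(1), (P[:2]-ax*xt).round(1) if xt else "")
```

```text
lipfree [491.4 215.8  56. ] [511.4 214.7]
lipback [468.8 217.1  56. ] [509.8 214.7]
bar [530.7 213.6  66. ]
```

Run:
```python
from h import *
s=read_state(); print(s["joints"].round(2))
plan([529,212.8,150],down(-.059))
plan([529,212.8,150],down(np.pi-.059))
```

```text
[ 0.69  0.23 -0.13 -0.   -1.22 -2.32]
turn [-0.002 -0.     1.57 ] shift [-24.6   3.3 129.8] | shift if turned first [  3.1  24.4 129.9]
turn [ 0.    -0.002 -1.572] shift [-24.6   3.3 129.8] | shift if turned first [ -3.1 -24.4 129.9]
```

Request:
{"method": "carry_out", "body": {"motion": [[0, 0, -0.18, -24, 3, 20, -0.3], [0, 0, -0.36, -24, 3, 60, -0.3], [0, 0, -0.54, -24, 3, 80, -0.3], [0, 0, -0.72, -24, 3, 100, -0.3], [0, 0, -0.9, -24, 3, 130, -0.3]]}}

```text
clock: 9.98
position: [529.6, 212.3, 150.6]
ee_rot: [-0.41, 0.912, 0.0, 0.001]
contact_force: [-0.3, -0.1, -0.6]
gripper_width: 29.9
grasp_force: 0.0
```

Request:
{"method": "carry_out", "body": {"motion": [[0, 0, -0.18, 0, 0, 0, -0.3], [0, 0, -0.36, 0, 0, 0, -0.3], [0, 0, -0.54, 0, 0, 0, -0.3], [0, 0, -0.67, 0, 0, 0, -0.3], [0, 0, -0.67, 0, 0, 0, -0.3]]}}

```text
clock: 10.6
position: [529.0, 212.2, 150.5]
ee_rot: [-0.684, 0.729, 0.0, -0.0]
contact_force: [-0.3, -0.5, 1.0]
gripper_width: 29.7
grasp_force: 0.0
```

Run:
```python
from h import *
s=read_state(); print(s["joints"].round(2),s["position"],s["gripper_width"])
plan([529,212.8,62],down(np.pi-.059))
w=get_image("wrist"); np.savez("w5.npz",**{k:np.array(v) for k,v in w.items()})
cv2.imwrite("pics/w5.png",w["color"])
```

```text
[ 0.67  0.38 -0.26 -0.   -0.93 -0.73] [528.9677793  212.20472714 150.54326374] 29.735147647190693
turn [ 0.    -0.    -0.004] shift [-0.6 -0.  88.5] | shift if turned first [-0.6  0.  88.5]
```

View pics/w5.png

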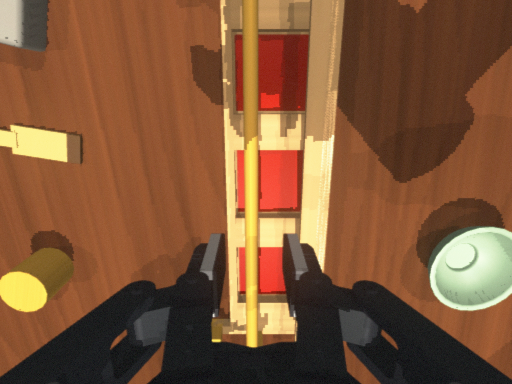

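The view down the tray shows the bar at column 252, centred between the fingers, with the lip on the right (columns 307–340) and the sill on the left (column 235). I'll use it to refine the tray's x, then grip.

Run:
```python
from h import *
w=dict(np.load("w5.npz")); im=w["color"]
O=np.array([509.5,214.]); a=-.059; ax=np.array([np.cos(a),np.sin(a)]); ay=np.array([-np.sin(a),np.cos(a)])
for v in(50,85,180): 
    print(v,[tuple(int(x) for x in im[v,u]) for u in (*range(222,240,2),*range(296,344,2))])
for n,u,v,z in(("lip56",309.5,60,56),("lipout",343,20,56),("sill in",234.5,60,12),("bar",252,200,66),("bar",250.5,60,66)):
    P=onz(w,u,v,z)[:2]-O; print(n,(P@ax).round(1),(P@ay).round(1))
```

```text
50 [(85, 132, 173), (89, 141, 184), (76, 118, 154), (75, 117, 152), (76, 116, 152), (58, 93, 121), (53, 80, 123), (28, 41, 148), (25, 40, 153), (22, 30, 104), (28, 34, 119), (20, 30, 117), (23, 34, 120), (21, 27, 118), (22, 32, 118), (47, 74, 107), (89, 135, 175), (91, 141, 183), (92, 141, 183), (92, 141, 184), (93, 144, 186), (96, 144, 189), (94, 141, 186), (92, 142, 186), (94, 144, 188), (92, 140, 182), (87, 134, 175), (102, 157, 205), (101, 157, 203), (83, 131, 171), (85, 133, 172), (74, 113, 151), (31, 49, 83)]
85 [(39, 65, 99), (94, 147, 189), (79, 123, 162), (81, 128, 168), (77, 118, 157), (70, 106, 142), (56, 88, 122), (27, 46, 110), (23, 41, 145), (23, 35, 108), (22, 34, 118), (21, 31, 119), (26, 34, 119), (21, 29, 119), (44, 65, 111), (86, 130, 171), (90, 140, 182), (93, 143, 186), (91, 144, 186), (94, 143, 187), (91, 142, 185), (93, 143, 187), (95, 146, 186), (90, 140, 182), (87, 137, 178), (100, 154, 200), (103, 166, 217), (86, 134, 174), (88, 134, 176), (82, 132, 172), (47, 75, 109), (34, 50, 84), (30, 49, 82)]
180 [(51, 87, 153), (46, 79, 140), (147, 227, 248), (160, 239, 252), (147, 227, 252), (143, 222, 252), (124, 193, 239), (108, 167, 224), (66, 89, 240), (46, 67, 226), (27, 48, 134), (29, 51, 133), (65, 104, 149), (141, 221, 251), (149, 227, 253), (149, 227, 253), (151, 228, 253), (154, 228, 253), (147, 225, 253), (145, 224, 252), (145, 225, 252), (181, 242, 251), (144, 218, 247), (145, 217, 248), (158, 228, 249), (176, 239, 250), (125, 185, 224), (52, 88, 146), (50, 85, 140), (52, 85, 142), (53, 87, 142), (49, 84, 139), (50, 87, 140)]
lip56 -19.5 -99.5
lipout -40.1 -123.5
sill in 33.7 -103.7
bar 19.9 -2.7
bar 20.3 -98.7
```

Request:
{"method": "carry_out", "body": {"motion": [[0, 0, 0, 0, 0, 55, -0.3], [0, 0, 0, 0, 0, 87, -0.3], [0, 0, 0, 0, 0, 88, -0.3], [0, 0, 0, 0, 0, 88, -1], [0, 0, 0, 0, 0, 88, -1]]}}

```text
clock: 11.28
position: [530.2, 214.0, 64.1]
ee_rot: [-0.685, 0.728, -0.0, 0.002]
contact_force: [2.7, -1.7, -2.3]
gripper_width: 7.5
grasp_force: 58.4
```

Request:
{"method": "carry_out", "body": {"motion": [[0, 0, 0, 0, 0, 0, -1], [0, 0, 0, 0, 0, 0, -1]]}}

```text
clock: 11.52
position: [529.9, 214.0, 63.8]
ee_rot: [-0.686, 0.728, -0.0, 0.002]
contact_force: [3.2, -1.0, 0.7]
gripper_width: 8.1
grasp_force: 58.7
```

Request:
{"method": "carry_out", "body": {"motion": [[0, 0, 0, 0, -10, -7, -1], [0, 0, 0, 0, -20, -11.5, -1], [0, 0, 0, 0, -41.4, -15.3, -1], [0, 0, 0, 0, -63.2, -11.5, -1], [0, 0, 0, 0, -82.3, -0.5, -1]]}}

```text
clock: 12.15
position: [611.7, 209.0, 66.1]
ee_rot: [-0.686, 0.728, -0.0, 0.001]
contact_force: [-2.6, 1.7, 7.4]
gripper_width: 7.8
grasp_force: 63.6
```

Request:
{"method": "carry_out", "body": {"motion": [[0, 0, 0, 0, -14.3, 17, -1], [0, 0, 0, 0, -19.7, 29, -1], [0, 0, 0, 0, -21.5, 36, -1], [0, 0, 0, 0, -21.5, 38, -1], [0, 0, 0, 0, -21.5, 38, -1]]}}

```text
clock: 12.78
position: [635.3, 207.6, 26.9]
ee_rot: [-0.686, 0.728, -0.001, 0.003]
contact_force: [6.4, -3.2, 1.2]
gripper_width: 7.8
grasp_force: 68.0
```

Run:
```python
from h import *
s=read_state(); print(s["clock"],s["position"],s["contact_force"],s["gripper_width"])
a=-.059; ax=np.array([np.cos(a),np.sin(a)]);print((s["position"][:2]-[509.3,214])@ax)
t=get_image("top"); s=get_image("scene")
cv2.imwrite("pics/z2.png",np.hstack([crop(t,115,150,130,90,3)[:270],crop(s,270,200,135,150,2)[:270]]))
```

```text
12.775 [635.3175893  207.60237905  26.9099849 ] [ 6.44422001 -3.19656464  1.18812367] 7.8463356310502395
126.17555998718673
```

View pics/z2.png

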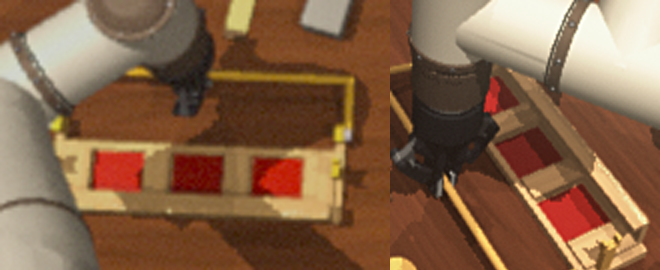

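The bail now lies out on the +x side at its stop (bar at tray x ≈ 126, z ≈ 32). I'll release it and go to pile B.

Request:
{"method": "carry_out", "body": {"motion": [[0, 0, 0, 0, 0, 0, -0.5], [0, 0, 0, 0, 0, 0, -0.2], [0, 0, 0, 0, 0, -40, 0], [0, 0, 0, 0, 0, -100, 0.5], [0, 0, 0, 0, 0, -160, 1]]}}

```text
clock: 13.5
position: [631.4, 207.2, 186.0]
ee_rot: [-0.686, 0.728, 0.0, -0.001]
contact_force: [1.0, 0.4, -0.2]
gripper_width: 77.1
grasp_force: 0.0
```

Request:
{"method": "carry_out", "body": {"motion": [[0, 0, 0.18, 50, 25, -20, 1], [0, 0, 0.36, 104, 50, -30, 1], [0, 0, 0.54, 158, 76, -40, 1], [0, 0, 0.72, 212, 102, -40, 1], [0, 0, 0.9, 268, 130, -40, 1]]}}

```text
clock: 14.12
position: [484.8, -53.5, 225.0]
ee_rot: [-0.298, 0.954, 0.0, -0.0]
contact_force: [0.6, -0.6, 0.1]
gripper_width: 85.2
grasp_force: 0.0
```

Run:
```python
from h import *
plan([441,-133,220],down(np.deg2rad(111)))
```

```text
turn [ 0.001 -0.001  0.239] shift [ 81.3 -40.4   5. ] | shift if turned first [ 69.4 -58.5   5. ]
```

Request:
{"method": "carry_out", "body": {"motion": [[0, 0, 0.12, 40, -20, 5, 1], [0, 0, 0.239, 81, -40, 5, 1], [0, 0, 0.239, 81, -40, 5, 1]]}}

```text
clock: 14.5
position: [440.9, -133.1, 219.8]
ee_rot: [-0.183, 0.983, 0.0, -0.001]
contact_force: [0.1, -0.4, 0.4]
gripper_width: 85.6
grasp_force: 0.0
```

```bash
cat > pile.py <<'E'
from h import *
import sys
guess=np.array([float(sys.argv[1]),float(sys.argv[2])])
s=read_state(); w=get_image("wrist"); g=w["color"].astype(int)
c=proj(w,[*guess,40])[0].round().astype(int); print("pos",s["position"],"px",c)
k=90; x0,y0=max(c[0]-k,0),max(c[1]-k,0); sub=g[y0:c[1]+k,x0:c[0]+k]
white=(sub.min(2)>150).astype(np.uint8)
n,l,st,ce=cv2.connectedComponentsWithStats(cv2.morphologyEx(white,cv2.MORPH_CLOSE,np.ones((3,3))))
i=max((i for i in range(1,n) if st[i,4]>100),key=lambda i:st[i,4]-5*np.hypot(*(ce[i]-k)))
C=ce[i]+[x0,y0]; P=onz(w,*C,40); print("pearl",C,P.round(1),st[i])
dark=(sub.max(2)<75)|(sub.min(2)>125)
m=cv2.morphologyEx(dark.astype(np.uint8),cv2.MORPH_CLOSE,np.ones((5,5))); m=cv2.morphologyEx(m,cv2.MORPH_OPEN,np.ones((7,7)))
cs=cv2.findContours(m,0,1)[0]; cc=max((q for q in cs if cv2.pointPolygonTest(q,tuple(map(float,ce[i])),False)>=0),key=cv2.contourArea)
b=cv2.boxPoints(cv2.minAreaRect(cc))+[x0,y0]; B=np.array([onz(w,*q,40)[:2] for q in b]); e=B[1]-B[0]; f=B[2]-B[1]
print("box",np.hypot(*e).round(1),np.hypot(*f).round(1),"centre",B.mean(0).round(1),"angles",np.rad2deg(np.arctan2(e[1],e[0]))%90,np.rad2deg(np.arctan2(f[1],f[0]))%90)
im=w["color"].copy(); cv2.polylines(im,[b.round().astype(int)],True,(0,255,0),1); cv2.imwrite(f"pics/p{int(s['clock']*100)}.png",im[max(c[1]-120,0):c[1]+120,max(c[0]-150,0):c[0]+150]); print(f"pics/p{int(s['clock']*100)}.png")
E
python3 pile.py 441 -133
```

```text
pos [ 440.93563095 -133.08524536  219.8114839 ] px [253 172]
pearl [253.12609457 173.1821366 ] [ 442.3 -132.6   40. ] [  75   59   32   62 1142]
box 55.6 65.6 centre [ 441.4 -132.5] angles 21.09983109561483 22.678198693856803
pics/p1450.png
```

Request:
{"method": "carry_out", "body": {"motion": [[0, 0, 0.01, -9, 0, 60, 1], [0, 0, 0.01, -9, 0, 120, 1], [0, 0, 0.01, -9, 0, 175, 1], [0, 0, 0.01, -9, 0, 191, 1], [0, 0, 0.01, -9, 0, 191, 1]]}}

```text
clock: 15.18
position: [451.1, -127.5, 27.5]
ee_rot: [-0.181, 0.984, 0.0, -0.002]
contact_force: [-1.0, 0.7, 0.7]
gripper_width: 85.5
grasp_force: 0.0
```

Request:
{"method": "carry_out", "body": {"motion": [[0, 0, 0, 0, 0, 0, 0.2], [0, 0, 0, 0, 0, 0, 0.0], [0, 0, 0, 0, 0, 0, 0.0], [0, 0, 0, 0, 0, 0, 0.0]]}}

```text
clock: 15.68
position: [453.0, -128.0, 30.6]
ee_rot: [-0.18, 0.984, -0.0, 0.002]
contact_force: [-0.0, 2.3, 7.1]
gripper_width: 59.0
grasp_force: 66.1
```

Request:
{"method": "carry_out", "body": {"motion": [[0, 0, 0, 0, 0, -20, 0], [0, 0, 0, 0, 0, -70, 0], [0, 0, 0, 0, 0, -120, 0]]}}

```text
clock: 16.05
position: [450.9, -128.3, 150.3]
ee_rot: [-0.18, 0.984, 0.0, -0.0]
contact_force: [0.4, 0.0, -1.7]
gripper_width: 59.0
grasp_force: 65.1
```

Run:
```python
from h import *
w=get_image("wrist");cv2.imwrite("pics/g1.png",w["color"][100:,100:400])
t=get_image("top");cv2.imwrite("pics/t2.png",t["color"])
```

```text
(no output)
```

View pics/g1.png

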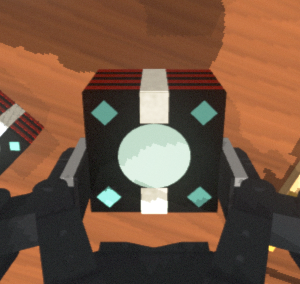

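Run:
```python
from h import *
w=get_image("wrist"); s=read_state(); T=R.from_quat(s["ee_rot"])
for n,u,v in(("pearl",254,255),("front edge",254,196),("back",254,311)): print(n,T.inv().apply(onz(w,u,v,s["position"][2]+10)-s["position"]).round(1))
print(s["grasp_force"],s["gripper_width"])
```

```text
pearl [  7.8  -0.6 -10.1]
front edge [ 35.8  -0.6 -10.3]
back [-22.7  -0.5  -9.8]
65.31558036804199 58.61307788678858
```

```bash
cat > ins.py <<'E'
from h import *
a=-.059; O=np.array([509.3,214.,0]); Rt=R.from_euler("z",a)
def pose(by,al,Px,Pz,c=7.5,hh=30):
    A=np.deg2rad(al); M=R.from_rotvec([0,-A,0])
    p=np.array([Px,by,Pz])+M.apply([30+c,0,hh])
    return O+Rt.apply(p), Rt*M*down(np.pi/2)
def seq(by,L,c=7.5,hh=30):
    s=read_state(); T=R.from_quat(s["ee_rot"]); print(s["clock"],s["position"].round(1),s["contact_force"].round(1),s["gripper_width"])
    for l in L:
        P,Q=pose(by,*l,c,hh); print(l,"turn",(T.inv()*Q).as_rotvec().round(3),"shift",T.inv().apply(P-s["position"]).round(1))
def where(by,c=7.5,hh=30):
    s=read_state(); Q=Rt.inv()*R.from_quat(s["ee_rot"])*down(np.pi/2).inv(); al=-Q.as_euler("xyz",degrees=True)[1]
    p=Rt.inv().apply(s["position"]-O)-Q.apply([30+c,0,hh]); print("tilt/euler",Q.as_euler("xyz",degrees=True).round(2),"P corner",(p-[0,by,0]).round(1),"F",Rt.inv().apply(s["contact_force"]).round(1))
E
python3 - <<'E'
from ins import *
seq(94,[(0,-3,130),(18,-3,60)])
E
```

```text
16.2 [ 453.  -128.2  151.9] [-1.1 -0.1 -2.3] 58.61307788678858
(0, -3, 130) turn [-0.     0.007  0.421] shift [-243.6  371.9   -7.1]
(18, -3, 60) turn [ 0.066 -0.302  0.417] shift [-233.1  376.5   52.7]
```

View pics/t2.png

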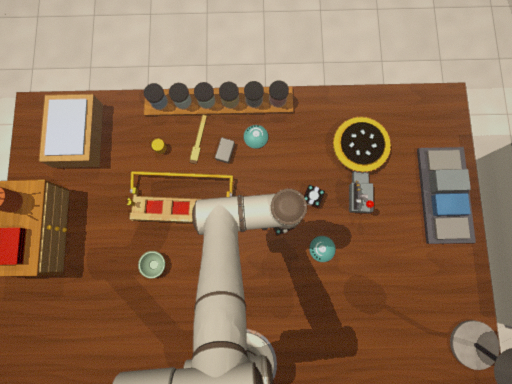

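The top view shows the lever and the open bail, pile A still at (314,196), and pile B in the gripper. I'll carry B to bay 2.

Request:
{"method": "carry_out", "body": {"motion": [[0, 0, 0.1, -29, 46, -10, 0], [0, 0, 0.2, -59, 92, -10, 0], [0, 0, 0.3, -88, 138, -10, 0], [0, 0, 0.4, -118, 184, -10, 0], [0, 0, 0.42, -148, 230, -10, 0]]}}

```text
clock: 16.82
position: [507.6, 140.4, 157.3]
ee_rot: [0.03, 1.0, -0.001, -0.002]
contact_force: [1.9, -0.2, -1.2]
gripper_width: 58.6
grasp_force: 65.3
```

Run:
```python
from ins import *
seq(94,[(0,-3,130),(18,-3,60)])
```

```text
16.825 [507.6 140.4 157.3] [ 1.9 -0.2 -1.2] 58.64242611720248
(0, -3, 130) turn [-0.001 -0.003 -0.001] shift [-31.8 167.5  -3. ]
(18, -3, 60) turn [-0.002 -0.317 -0.   ] shift [-20.8 167.6  56.9]
```

Request:
{"method": "carry_out", "body": {"motion": [[0, 0, 0, -10, 56, -3, 0], [0, -0.1, 0, -21, 112, -3, 0], [0, -0.2, 0, -21, 167.5, 10, 0], [0, -0.315, 0, -21, 167.5, 57, 0], [0, -0.315, 0, -21, 167.5, 57, 0]]}}

```text
clock: 17.45
position: [535.0, 302.6, 96.2]
ee_rot: [0.027, 0.988, -0.009, 0.153]
contact_force: [-0.9, 0.3, -0.2]
gripper_width: 58.5
grasp_force: 65.3
```

Run:
```python
from ins import *
seq(94,[(18,-3,60),(18,-3,9),(18,-18.7,8)])
where(94)
w=get_image("wrist"); t=get_image("scene"); np.savez("w6.npz",**{k:np.array(v) for k,v in w.items()})
cv2.imwrite("pics/i1.png",np.hstack([w["color"][60:384,60:450],crop(t,290,200,130,108,3)]))
```

```text
17.45 [535.  302.6  96.2] [-0.9  0.3 -0.2] 58.535380760732494
(18, -3, 60) turn [-0.007 -0.007  0.005] shift [-4.   4.  -2.9]
(18, -3, 9) turn [-0.007 -0.007  0.005] shift [11.4  4.5 45.7]
(18, -18.7, 8) turn [-0.007 -0.007  0.005] shift [26.7  4.5 41.9]
tilt/euler [ -0.52 -17.62   0.29] P corner [-6.2 -4.5 56.2] F [-0.9  0.3 -0.2]
```

View pics/i1.png

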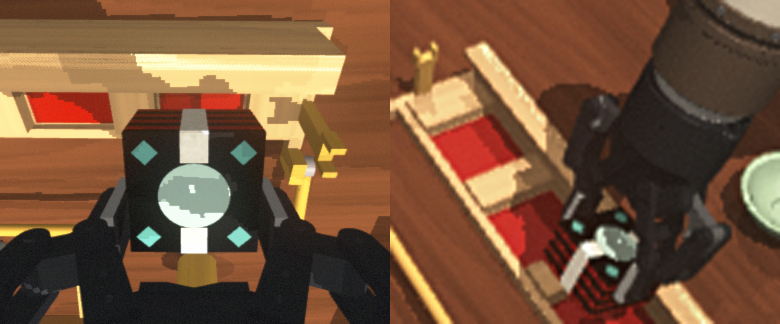

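Pile B is held tilted over bay 2. The bay's red floor (crop columns ~158–247) lies about 5 mm to +y of the pile, which agrees with the computed correction. I'll check it with the mask.

Run:
```python
from ins import *
w=get_image("wrist"); h=cv2.cvtColor(w["color"],cv2.COLOR_BGR2HSV); m=(((h[...,0]<6)|(h[...,0]>174))&(h[...,1]>180)&(h[...,2]>70))
for v in range(158,170,2):
    xs=np.nonzero(m[v,200:330])[0]+200
    if len(xs)<20: continue
    f=lambda u:(Rt.inv().apply(onz(w,u,v,6)-O)-[0,94,0]).round(1)
    print(v,xs[0],xs[-1],f(xs[0]-.5),f(xs[-1]+.5))
where(94); seq(94,[(18,-3,60),(18,-3,30)])
```

```text
158 221 301 [ 14.8 -28.6   6. ] [14.4 29.1  6. ]
160 221 300 [ 16.4 -28.7   6. ] [16.  28.5  6. ]
162 221 300 [ 18.  -28.8   6. ] [17.7 28.7  6. ]
164 221 300 [ 19.7 -28.9   6. ] [19.3 28.8  6. ]
166 222 300 [ 21.4 -28.3   6. ] [21. 29.  6.]
168 221 301 [ 23.1 -29.1   6. ] [22.7 29.9  6. ]
tilt/euler [ -0.26 -17.83   0.12] P corner [-3.2 -3.  59.6] F [ 0.6 -0.4 -1.3]
17.6 [538.  303.7  99.7] [ 0.6 -0.4 -1.3] 58.662942621988556
(18, -3, 60) turn [-0.004 -0.003  0.002] shift [-0.2  2.8 -0.4]
(18, -3, 30) turn [-0.004 -0.003  0.002] shift [ 9.   2.9 28.2]
```

Request:
{"method": "carry_out", "body": {"motion": [[0, 0, 0, 0, 3.3, 0, 0], [-0.004, 0, 0, 9, 3.3, 28, 0], [-0.004, 0, 0, 9, 3.3, 28, 0], [-0.004, 0, 0, 9, 3.3, 28, 0]]}}

```text
clock: 18.1
position: [541.9, 309.1, 75.8]
ee_rot: [0.029, 0.987, -0.002, 0.155]
contact_force: [-0.1, -0.5, -0.7]
gripper_width: 58.5
grasp_force: 65.3
```

```bash
cat > chk.py <<'E'
from ins import *
import sys
by=float(sys.argv[1])
w=get_image("wrist"); h=cv2.cvtColor(w["color"],cv2.COLOR_BGR2HSV); m=(((h[...,0]<6)|(h[...,0]>174))&(h[...,1]>180)&(h[...,2]>60))
for v in range(120,175,6):
    xs=np.nonzero(m[v,180:340])[0]+180
    if len(xs)<30: continue
    f=lambda u:(Rt.inv().apply(onz(w,u,v,6)-O)-[0,by,0]).round(1)
    print(v,xs[0],xs[-1],f(xs[0]-.5),f(xs[-1]+.5))
where(by); seq(by,[(18,-3,30),(18,-3,9),(18,-18.7,8)])
cv2.imwrite("pics/c%d.png"%(read_state()["clock"]*100),w["color"][80:384,90:420])
E
python3 chk.py 94; ls -t pics | head -1
```

```text
168 205 291 [ 15.2 -28.5   6. ] [15.2 27.6  6. ]
tilt/euler [ 3.600e-01 -1.786e+01 -1.000e-02] P corner [ 0.4  3.3 36. ] F [ 1.   0.7 -1.7]
18.15 [541.9 309.3  76.1] [ 1.   0.6 -1.7] 59.197669540683385
(18, -3, 30) turn [ 0.006 -0.002 -0.   ] shift [ 5.2 -3.1  4.6]
(18, -3, 9) turn [ 0.006 -0.002 -0.   ] shift [11.6 -3.2 24.5]
(18, -18.7, 8) turn [ 0.006 -0.002 -0.   ] shift [26.9 -3.2 20.7]
c1814.png
```

Request:
{"method": "carry_out", "body": {"motion": [[0, 0, 0, 0, 0, 0, 0], [0, 0, 0, 0, 0, 0, 0]]}}

```text
clock: 18.4
position: [541.2, 308.9, 75.3]
ee_rot: [0.028, 0.988, -0.002, 0.155]
contact_force: [0.7, -0.3, -0.9]
gripper_width: 58.7
grasp_force: 65.3
```

Run:
```python
from ins import *
for i in range(5):
    s=read_state(); print(s["clock"],s["position"].round(2),s["joints"].round(4),R.from_quat(s["ee_rot"]).as_rotvec().round(3))
    w=get_image("wrist"); print(w["position"].round(2))
```

```text
18.4 [541.19 308.91  75.31] [ 0.8255  0.4538 -0.6246  0.7017 -0.3696 -3.0962] [ 0.08   2.83  -0.006]
[426.8  314.79 173.07]
18.45 [541.11 308.82  75.13] [ 0.8254  0.4539 -0.6248  0.7018 -0.3695 -3.0963] [ 0.08   2.83  -0.006]
[426.74 314.71 172.91]
18.5 [541.02 308.71  74.94] [ 0.8254  0.4541 -0.625   0.7019 -0.3695 -3.0963] [ 0.08   2.83  -0.007]
[426.7  314.64 172.78]
18.55 [540.99 308.68  74.87] [ 0.8254  0.4542 -0.6251  0.7019 -0.3694 -3.0963] [ 0.08   2.83  -0.007]
[426.67 314.59 172.67]
18.6 [540.96 308.62  74.72] [ 0.8254  0.4544 -0.6252  0.702  -0.3694 -3.0963] [ 0.08   2.831 -0.007]
[426.66 314.56 172.58]
```

View pics/c1814.png

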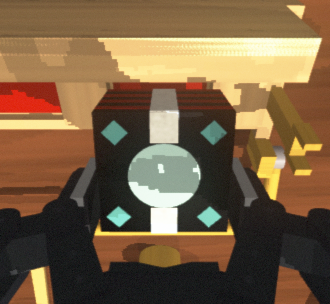

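Joint 6 is at its limit (-3.096) in bay 2 with this tilt. Bays 0 and 1 give it more room, so I'll use those and leave bay 2 empty. First I'll lift and move to bay 0.

Run:
```python
from ins import *
seq(94,[(0,-3,110)]); seq(-94,[(0,-3,110),(18,-3,60)])
```

```text
18.65 [541.  308.6  74.7] [ 0.2 -0.3 -0.7] 58.8444025663803
(0, -3, 110) turn [0.004 0.31  0.002] shift [-28.   -2.1 -59.7]
18.65 [541.  308.6  74.7] [ 0.2 -0.3 -0.7] 58.8444025663803
(0, -3, 110) turn [0.004 0.31  0.002] shift [ -27.7 -190.1  -60.5]
(18, -3, 60) turn [ 0.004 -0.004  0.002] shift [  -4.9 -190.2  -25.9]
```

Request:
{"method": "carry_out", "body": {"motion": [[0.002, 0.1, 0, -8, -1, -25, 0], [0.003, 0.2, 0, -20, -2, -50, 0], [0.004, 0.31, 0, -28, -50, -60, 0], [0.004, 0.31, 0, -28, -105, -60, 0], [0.004, 0.31, 0, -28, -160, -60, 0]]}}

```text
clock: 19.27
position: [540.6, 146.8, 139.9]
ee_rot: [0.028, 1.0, 0.0, 0.0]
contact_force: [0.4, -0.1, -1.0]
gripper_width: 58.9
grasp_force: 65.5
```

Run:
```python
from ins import *
seq(-94,[(0,-3,110),(18,-3,60)])
```

```text
19.275 [540.6 146.8 139.9] [ 0.4 -0.1 -1. ] 58.91637994835235
(0, -3, 110) turn [0.    0.    0.002] shift [  0.8 -28.8  -0.2]
(18, -3, 60) turn [ 0.001 -0.314  0.002] shift [ 11.9 -28.7  39.7]
```

Request:
{"method": "carry_out", "body": {"motion": [[0, -0.1, 0, 4, -15, 5, 0], [0, -0.2, 0, 8, -28.8, 20, 0], [0, -0.314, 0, 12, -28.8, 39.7, 0], [0, -0.314, 0, 12, -28.8, 39.7, 0], [0, -0.314, 0, 12, -28.8, 39.7, 0]]}}

```text
clock: 19.9
position: [523.6, 117.8, 98.1]
ee_rot: [0.027, 0.988, -0.007, 0.154]
contact_force: [0.7, -0.6, -0.6]
gripper_width: 58.8
grasp_force: 65.4
```

```bash
python3 chk.py -94; python3 -c "
from h import *
print(read_state()['joints'].round(3))"
```

```text
156 216 297 [ 11.8 -28.8   6. ] [11.5 29.5  6. ]
162 216 297 [ 16.8 -29.2   6. ] [16.4 29.9  6. ]
168 217 297 [ 21.8 -28.8   6. ] [21.5 30.4  6. ]
tilt/euler [ -0.13 -17.88   0.14] P corner [-4.5 -0.2 59.4] F [ 1.2  0.1 -0.9]
19.95 [525.7 118.8  99.4] [ 1.2  0.  -0.9] 59.119167441232115
(18, -3, 30) turn [-0.001 -0.002  0.002] shift [ 7.7  0.1 28.3]
(18, -3, 9) turn [-0.001 -0.002  0.002] shift [14.1  0.2 48.3]
(18, -18.7, 8) turn [-0.001 -0.002  0.002] shift [29.4  0.2 44.5]
[ 0.533  0.287 -0.838  0.759 -0.253 -2.881]
```

Tilting drives the wrist toward its j5/j6 limits in this grasp orientation. I'll set the pile down on free bench, turn the tool half round, and regrip it offset toward +x.

Run:
```python
from ins import *
plan([507,-45,140],down(np.pi/2-.059)); plan([507,-45,31],down(np.pi/2-.059))
```

```text
turn [-0.002  0.312  0.002] shift [  -3.5 -164.7  -41.1] | shift if turned first [   9.  -164.6  -40.6]
turn [-0.002  0.312  0.002] shift [  30.  -164.5   62.6] | shift if turned first [   9.  -164.6   68.4]
```

Request:
{"method": "carry_out", "body": {"motion": [[0, 0.1, 0, -10, -10, -30, 0], [0, 0.2, 0, -10, -60, -41, 0], [0, 0.312, 0, -5, -112, -41, 0], [-0.002, 0.312, 0.002, -3.5, -164.5, -41, 0], [-0.002, 0.312, 0.002, -3.5, -164.5, -41, 0]]}}

```text
clock: 20.58
position: [509.8, -46.2, 141.2]
ee_rot: [0.033, 0.999, 0.003, 0.002]
contact_force: [0.3, 0.5, -1.5]
gripper_width: 58.6
grasp_force: 65.5
```

Run:
```python
from ins import *
plan([507,-45,31],down(np.pi/2-.059)); w=get_image("wrist"); print(read_state()["position"])
h=cv2.cvtColor(w["color"],cv2.COLOR_BGR2HSV)
```

```text
turn [ 0.005  0.004 -0.007] shift [  3.4   0.4 110.2] | shift if turned first [  2.9   1.  110.2]
[509.47603606 -44.92235015 140.87848969]
```

Request:
{"method": "carry_out", "body": {"motion": [[0, 0, 0, 0, 0, 55, 0], [0, 0, 0, 0, 0, 100, 0], [0, 0, 0, 0, 0, 108.5, 0], [0, 0, 0, 0, 0, 109, 0], [0, 0, 0, 0, 0, 109, 0]]}}

```text
clock: 21.25
position: [509.7, -42.2, 32.2]
ee_rot: [0.028, 1.0, 0.001, 0.002]
contact_force: [-0.2, -0.1, -1.7]
gripper_width: 59.1
grasp_force: 65.6
```

Request:
{"method": "carry_out", "body": {"motion": [[0, 0, 0, 0, 0, 0, 0.6], [0, 0, 0, 0, 0, 0, 1], [0, 0, 0, 0, 0, 0, 1], [0, 0, 0, 0, 0, -30, 1], [0, 0, 0, 0, 0, -85, 1]]}}

```text
clock: 21.88
position: [506.7, -44.0, 115.3]
ee_rot: [0.029, 1.0, 0.0, -0.002]
contact_force: [1.8, 0.7, -0.4]
gripper_width: 85.5
grasp_force: 0.0
```

Request:
{"method": "carry_out", "body": {"motion": [[0, 0, -0.15, 0, 0, -5, 1], [0, 0, -0.31, 0, 0, -5, 1], [0, 0, -0.47, 0, 0, -5, 1], [0, 0, -0.63, 0, 0, -5, 1], [0, 0, -0.7854, 0, 0, -5, 1]]}}

```text
clock: 22.5
position: [508.1, -43.8, 121.2]
ee_rot: [-0.358, 0.934, 0.0, 0.001]
contact_force: [-1.0, -0.9, -0.6]
gripper_width: 85.6
grasp_force: 0.0
```

Request:
{"method": "carry_out", "body": {"motion": [[0, 0, -0.15, 0, 0, 0, 1], [0, 0, -0.31, 0, 0, 0, 1], [0, 0, -0.47, 0, 0, 0, 1], [0, 0, -0.63, 0, 0, 0, 1], [0, 0, -0.7854, 0, 0, 0, 1]]}}

```text
clock: 23.12
position: [508.1, -43.8, 121.2]
ee_rot: [-0.688, 0.726, -0.0, 0.001]
contact_force: [-0.1, 0.8, -0.2]
gripper_width: 85.5
grasp_force: 0.0
```

Request:
{"method": "carry_out", "body": {"motion": [[0, 0, -0.15, 0, 0, 0, 1], [0, 0, -0.31, 0, 0, 0, 1], [0, 0, -0.47, 0, 0, 0, 1], [0, 0, -0.63, 0, 0, 0, 1], [0, 0, -0.7854, 0, 0, 0, 1]]}}

```text
clock: 23.75
position: [508.1, -43.8, 121.2]
ee_rot: [0.913, -0.407, 0.001, -0.001]
contact_force: [-0.3, 0.5, -0.2]
gripper_width: 85.3
grasp_force: 0.0
```

Request:
{"method": "carry_out", "body": {"motion": [[0, 0, -0.15, 0, 0, 0, 1], [0, 0, -0.31, 0, 0, 0, 1], [0, 0, -0.47, 0, 0, 0, 1], [0, 0, -0.63, 0, 0, 0, 1], [0, 0, -0.7854, 0, 0, 0, 1]]}}

```text
clock: 24.38
position: [508.1, -43.8, 121.2]
ee_rot: [1.0, -0.027, 0.001, -0.001]
contact_force: [-0.0, 0.3, -0.5]
gripper_width: 85.4
grasp_force: 0.0
```

Run:
```python
from h import *
s=read_state(); print(s["clock"],s["position"],s["joints"].round(2)); plan([507,-45,120],down(-np.pi/2-.059))
w=get_image("wrist"); cv2.imwrite("pics/r1.png",w["color"])
```

```text
24.375 [508.08310912 -43.78393622 121.18492026] [ 0.23  0.32 -0.44 -0.   -0.81  1.29]
turn [-0.002 -0.002  0.006] shift [-1.   1.3  1.2] | shift if turned first [-1.   1.3  1.2]
```

View pics/r1.png

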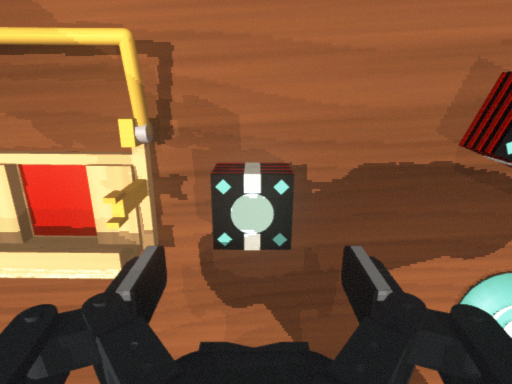

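The view shows pile B set down squarely at (252,213), with pile A at the right edge and the tray end and open bail on the left.

Run:
```python
from h import *
s=read_state(); w=get_image("wrist"); T=R.from_quat(s["ee_rot"])
for u,v in((252,214),(252,173),(252,249)): print(T.inv().apply(onz(w,u,v,40)-s["position"]).round(1))
```

```text
[-8.7 -1.  81.2]
[22.7 -1.  81.2]
[-37.8  -1.1  81.1]
```

Request:
{"method": "carry_out", "body": {"motion": [[0, 0, 0.006, 0, -0.5, 45, 1], [0, 0, 0.006, 0, -0.5, 85, 1], [0, 0, 0.006, 0, -0.5, 91.5, 1], [0, 0, 0.006, 0, -0.5, 91.5, 1], [0, 0, 0.006, 0, -0.5, 91.5, 0.3]]}}

```text
clock: 25.1
position: [509.7, -42.8, 31.2]
ee_rot: [0.999, -0.032, 0.003, -0.001]
contact_force: [-0.5, -1.4, -0.5]
gripper_width: 69.6
grasp_force: 0.0
```

Request:
{"method": "carry_out", "body": {"motion": [[0, 0, 0, 0, 0, 0, 0.1], [0, 0, 0, 0, 0, 0, 0], [0, 0, 0, 0, 0, 0, 0], [0, 0, 0, 0, 0, 0, 0]]}}

```text
clock: 25.6
position: [509.8, -42.7, 31.6]
ee_rot: [0.999, -0.032, 0.003, -0.001]
contact_force: [-1.2, 0.8, 4.7]
gripper_width: 58.9
grasp_force: 66.5
```

Request:
{"method": "carry_out", "body": {"motion": [[0, 0, 0, 0, 0, -20, 0], [0, 0, 0, 0, 0, -70, 0], [0, 0, 0, 0, 0, -110, 0], [0, 0, 0, 0, 0, -110, 0]]}}

```text
clock: 26.1
position: [510.3, -42.8, 143.7]
ee_rot: [0.999, -0.032, 0.005, -0.002]
contact_force: [-0.9, 0.1, -2.3]
gripper_width: 58.9
grasp_force: 65.7
```

```bash
sed -i 's/Rt\*M\*down(np.pi\/2)$/Rt*M*down(-np.pi\/2)/; s/\*down(np.pi\/2).inv(); al/*down(-np.pi\/2).inv(); al/' ins.py; sed -i 's/c=7.5/c=8/g; s/hh=30/hh=29.5/g' ins.py
python3 - <<'E'
from ins import *
seq(-94,[(0,-3,110),(11,-3,60),(11,-8,30)])
s=read_state(); w=get_image("wrist"); T=R.from_quat(s["ee_rot"]); print(s["joints"].round(2))
g=w["color"][200:330,160:350]; wh=(g.min(2)>150); n,l,st,c=cv2.connectedComponentsWithStats(wh.astype(np.uint8))
for i in range(1,n):
    if st[i,4]>300: print(st[i],c[i]+[160,200],T.inv().apply(onz(w,*(c[i]+[160,200]),s["position"][2]+10.5)-s["position"]).round(1))
E
```

```text
26.1 [510.3 -42.8 143.7] [-0.9  0.1 -2.3] 58.91834961781922
(0, -3, 110) turn [-0.004 -0.011 -0.005] shift [  18.  -162.3    5.1]
(11, -3, 60) turn [-0.004  0.181 -0.005] shift [  11.2 -162.1   48.3]
(11, -8, 30) turn [-0.004  0.181 -0.005] shift [   5.8 -162.    78.3]
[ 0.23  0.29 -0.41 -0.   -0.85  1.27]
[ 80  28  28  39 881] [253.59818388 243.87400681] [ 15.3   0.2 -10.3]
[  60   75   68   55 2447] [252.74948917 299.07151614] [-12.8  -0.2 -10.6]
```

Run:
```python
from h import *
s=read_state(); w=get_image("wrist"); T=R.from_quat(s["ee_rot"]); f=lambda u,v:T.inv().apply(onz(w,u,v,s["position"][2]+10.5)-s["position"]).round(1)
g=w["color"].astype(int)
for v in range(190,384,6): print(v,[tuple(g[v,u]) for u in (225,253)] ,f(253,v)[0])
```

```text
190 [(np.int64(57), np.int64(93), np.int64(154)), (np.int64(57), np.int64(89), np.int64(149))] 39.7
196 [(np.int64(51), np.int64(81), np.int64(137)), (np.int64(51), np.int64(85), np.int64(142))] 37.1
202 [(np.int64(21), np.int64(32), np.int64(100)), (np.int64(128), np.int64(145), np.int64(153))] 34.5
208 [(np.int64(24), np.int64(31), np.int64(94)), (np.int64(129), np.int64(143), np.int64(152))] 31.9
214 [(np.int64(30), np.int64(38), np.int64(94)), (np.int64(133), np.int64(149), np.int64(155))] 29.2
220 [(np.int64(30), np.int64(36), np.int64(43)), (np.int64(129), np.int64(145), np.int64(153))] 26.5
226 [(np.int64(28), np.int64(38), np.int64(79)), (np.int64(129), np.int64(143), np.int64(150))] 23.7
232 [(np.int64(31), np.int64(37), np.int64(40)), (np.int64(250), np.int64(254), np.int64(253))] 20.9
238 [(np.int64(34), np.int64(37), np.int64(38)), (np.int64(252), np.int64(254), np.int64(253))] 18.1
244 [(np.int64(34), np.int64(42), np.int64(42)), (np.int64(253), np.int64(254), np.int64(254))] 15.3
250 [(np.int64(26), np.int64(32), np.int64(33)), (np.int64(163), np.int64(180), np.int64(18
[... 1540 characters left out ...]
 -36.2
346 [(np.int64(34), np.int64(30), np.int64(28)), (np.int64(48), np.int64(82), np.int64(138))] -39.8
352 [(np.int64(29), np.int64(28), np.int64(26)), (np.int64(26), np.int64(20), np.int64(26))] -43.5
358 [(np.int64(26), np.int64(25), np.int64(24)), (np.int64(30), np.int64(23), np.int64(26))] -47.2
364 [(np.int64(32), np.int64(31), np.int64(28)), (np.int64(29), np.int64(27), np.int64(29))] -51.0
370 [(np.int64(32), np.int64(33), np.int64(31)), (np.int64(24), np.int64(21), np.int64(20))] -54.9
376 [(np.int64(28), np.int64(27), np.int64(29)), (np.int64(27), np.int64(27), np.int64(26))] -58.8
382 [(np.int64(25), np.int64(25), np.int64(26)), (np.int64(26), np.int64(27), np.int64(24))] -62.7
```

Request:
{"method": "carry_out", "body": {"motion": [[0, 0, 0, 6, -50, 0, 0], [-0.004, 0, -0.005, 12, -105, 0, 0], [-0.004, 0.09, -0.005, 12, -162, 10, 0], [-0.004, 0.181, -0.005, 11.2, -162, 48, 0], [-0.004, 0.181, -0.005, 11.2, -162, 48, 0]]}}

```text
clock: 26.82
position: [523.7, 115.4, 86.6]
ee_rot: [0.996, -0.028, 0.085, 0.008]
contact_force: [0.2, -0.7, -1.1]
gripper_width: 58.9
grasp_force: 65.8
```

Request:
{"method": "carry_out", "body": {"motion": [[0, 0, 0, 0, 0, 0, 0], [0, 0, 0, 0, 0, 0, 0]]}}

```text
clock: 27.08
position: [531.9, 118.3, 93.4]
ee_rot: [0.995, -0.03, 0.093, 0.003]
contact_force: [0.3, 0.8, -1.3]
gripper_width: 58.8
grasp_force: 65.8
```

```bash
cat > chk.py <<'E'
from ins import *
import sys
by=float(sys.argv[1]); L=eval(sys.argv[2])
w=get_image("wrist"); h=cv2.cvtColor(w["color"],cv2.COLOR_BGR2HSV); m=(((h[...,0]<6)|(h[...,0]>174))&(h[...,1]>170)&(h[...,2]>60))
for v in range(90,230,10):
    xs=np.nonzero(m[v,180:340])[0]+180
    if len(xs)<30: continue
    f=lambda u:(Rt.inv().apply(onz(w,u,v,6)-O)-[0,by,0]).round(1)
    print(v,xs[0],xs[-1],f(xs[0]-.5),f(xs[-1]+.5))
print(read_state()["joints"].round(3)); where(by); seq(by,L)
E
python3 chk.py -94 "[(11,-3,60),(11,-8,20),(11,-8,9),(11,-21.5,8)]"
```

```text
210 197 311 [36.4 43.1  6. ] [ 36.3 -44.4   6. ]
[ 0.568  0.347 -0.597  0.234 -0.489  0.743]
tilt/euler [ -0.04 -10.62  -0.1 ] P corner [-3.9 -0.3 57.4] F [-0.  -0.1 -1.8]
27.125 [531.7 118.2  93.4] [-0.  -0.1 -1.8] 58.806754102601786
(11, -3, 60) turn [ 0.001  0.007 -0.002] shift [ 1.2 -0.3 -2.7]
(11, -8, 20) turn [ 0.001  0.007 -0.002] shift [-11.1  -0.3  35.7]
(11, -8, 9) turn [ 0.001  0.007 -0.002] shift [-13.1  -0.3  46.5]
(11, -21.5, 8) turn [ 0.001  0.007 -0.002] shift [-26.6  -0.3  45. ]
```

Request:
{"method": "carry_out", "body": {"motion": [[0.001, 0.007, -0.002, -5, -0.5, 18, 0], [0.001, 0.007, -0.002, -11, -0.5, 35.5, 0], [0.001, 0.007, -0.002, -11, -0.5, 35.5, 0], [0.001, 0.007, -0.002, -11, -0.5, 35.5, 0], [0.001, 0.007, -0.002, -11, -0.5, 35.5, 0]]}}

```text
clock: 27.75
position: [526.3, 118.8, 56.1]
ee_rot: [0.995, -0.029, 0.096, 0.003]
contact_force: [0.5, 0.3, -1.5]
gripper_width: 58.7
grasp_force: 65.8
```

```bash
python3 chk.py -94 "[(11,-8,20),(11,-8,9),(11,-21.5,8.5),(7,-25,8.5),(4,-27.5,8),(0,-29.5,7)]"
```

```text
210 197 308 [38.2 36.1  6. ] [ 38.3 -35.2   6. ]
[ 0.568  0.397 -0.68   0.327 -0.356  0.645]
tilt/euler [ -0.06 -10.96   0.08] P corner [-9.3 -0.2 19.8] F [ 0.   0.3 -2.1]
27.8 [526.1 118.7  56. ] [ 0.   0.3 -2.1] 58.72713878835612
(11, -8, 20) turn [0.001 0.001 0.001] shift [ 1.3 -0.1 -0. ]
(11, -8, 9) turn [0.001 0.001 0.001] shift [-0.8 -0.1 10.8]
(11, -21.5, 8.5) turn [0.001 0.001 0.001] shift [-14.2  -0.1   8.7]
(7, -25, 8.5) turn [ 0.001 -0.069  0.001] shift [-15.6  -0.1  10.8]
(4, -27.5, 8) turn [ 0.001 -0.121  0.001] shift [-16.8  -0.1  12.9]
(0, -29.5, 7) turn [ 0.001 -0.191  0.001] shift [-17.4  -0.1  16.5]
```

Request:
{"method": "carry_out", "body": {"motion": [[0, 0, 0, 0, 0, 5, 0], [0, 0, 0, -0.5, 0, 10.5, 0], [0, 0, 0, -0.5, 0, 10.5, 0], [0, 0, 0, -0.5, 0, 10.5, 0]]}}

```text
clock: 28.3
position: [526.7, 118.2, 44.4]
ee_rot: [0.995, -0.029, 0.094, 0.004]
contact_force: [-0.5, -0.7, -1.2]
gripper_width: 58.6
grasp_force: 65.9
```

Run:
```python
from ins import *
where(-94); seq(-94,[(11,-8,9),(11,-21.5,8.5),(7,-25,8.5),(4,-27.5,8),(0,-29.5,7)])
```

```text
tilt/euler [ -0.14 -10.84   0.11] P corner [-8.7 -0.7  8.3] F [-0.5 -0.7 -1.2]
28.3 [526.7 118.2  44.4] [-0.5 -0.7 -1.2] 58.621584596477504
(11, -8, 9) turn [0.002 0.003 0.002] shift [ 0.8 -0.6 -0.7]
(11, -21.5, 8.5) turn [0.002 0.003 0.002] shift [-12.6  -0.6  -2.7]
(7, -25, 8.5) turn [ 0.002 -0.067  0.002] shift [-14.1  -0.6  -0.7]
(4, -27.5, 8) turn [ 0.002 -0.119  0.002] shift [-15.3  -0.6   1.5]
(0, -29.5, 7) turn [ 0.002 -0.189  0.002] shift [-15.8  -0.6   5. ]
```

Request:
{"method": "carry_out", "body": {"motion": [[0, 0.003, 0, -6, -0.5, -1, 0], [0, 0.003, 0, -12.5, -0.5, -2.5, 0], [0, 0.003, 0, -12.5, -0.5, -2.5, 0], [0, 0.003, 0, -12.5, -0.5, -2.5, 0]]}}

```text
clock: 28.8
position: [514.3, 119.8, 44.9]
ee_rot: [0.995, -0.028, 0.096, 0.004]
contact_force: [0.4, 0.8, -1.1]
gripper_width: 58.6
grasp_force: 65.8
```

Run:
```python
from ins import *
where(-94); seq(-94,[(11,-21.5,8.5),(9,-23.5,8.5),(7,-25,8.5),(4,-27.5,8),(2,-28.5,7.5),(0,-29.5,7)])
print(read_state()["joints"].round(3))
```

```text
tilt/euler [ -0.11 -11.06   0.12] P corner [-21.1   0.1   8.7] F [ 0.4  0.9 -1.1]
28.8 [514.3 119.8  44.9] [ 0.4  0.8 -1.1] 58.60262146704202
(11, -21.5, 8.5) turn [ 0.001 -0.001  0.002] shift [-0.4  0.2  0.1]
(9, -23.5, 8.5) turn [ 0.002 -0.036  0.002] shift [-1.4  0.2  1.1]
(7, -25, 8.5) turn [ 0.002 -0.071  0.002] shift [-1.9  0.2  2.2]
(4, -27.5, 8) turn [ 0.002 -0.123  0.002] shift [-3.1  0.2  4.3]
(2, -28.5, 7.5) turn [ 0.002 -0.158  0.002] shift [-3.3  0.2  6.1]
(0, -29.5, 7) turn [ 0.002 -0.193  0.002] shift [-3.6  0.2  7.9]
[ 0.576  0.401 -0.741  0.404 -0.297  0.559]
```

Everything is on track with no contact so far. I'll let the pile down flat.

Request:
{"method": "carry_out", "body": {"motion": [[0.001, -0.036, 0.001, -1.4, 0.2, 1.1, 0], [0.001, -0.071, 0.001, -2, 0.2, 2.2, 0], [0.001, -0.123, 0.001, -3.1, 0.2, 4.3, 0], [0.001, -0.158, 0.001, -3.4, 0.2, 6.1, 0], [0.001, -0.193, 0.002, -3.6, 0.2, 7.9, 0]]}}

```text
clock: 29.42
position: [514.4, 120.3, 37.6]
ee_rot: [1.0, -0.029, 0.001, -0.0]
contact_force: [-0.3, -2.5, 14.8]
gripper_width: 58.8
grasp_force: 67.9
```

Request:
{"method": "carry_out", "body": {"motion": [[0, 0, 0, 0, 0, 0, 0], [0, 0, 0, 0, 0, 0, 0]]}}

```text
clock: 29.68
position: [514.5, 120.3, 37.6]
ee_rot: [1.0, -0.029, 0.002, -0.001]
contact_force: [2.9, -0.7, 4.5]
gripper_width: 58.8
grasp_force: 66.6
```

Run:
```python
from ins import *
where(-94); seq(-94,[(0,-29.5,6.5)])
print(read_state()["joints"].round(3),read_state()["wrist_torque"])
```

```text
tilt/euler [ 0.07 -0.25  0.01] P corner [-27.2   0.8   8. ] F [ 2.9 -0.5  4.5]
29.675 [514.5 120.3  37.6] [ 2.9 -0.7  4.5] 58.75637821183675
(0, -29.5, 6.5) turn [-0.001 -0.004  0.   ] shift [-2.2  0.7  1.6]
[ 0.538  0.471 -0.478  0.002 -0.617  0.972] [-0.31325234 -0.76517107 -0.08138456]
```

The pile lies on the floor (bottom at about z = 6) with light contact. I'll release, lift, and head for pile A.

Request:
{"method": "carry_out", "body": {"motion": [[0, 0, 0, 0, 0, 0, 0.3], [0, 0, 0, 0, 0, 0, 0.6], [0, 0, 0, 0, 0, 0, 0.6], [0, 0, 0, 0, 0, -30, 0.6], [0, 0, 0, 0, 0, -90, 1]]}}

```text
clock: 30.3
position: [510.0, 118.6, 124.4]
ee_rot: [1.0, -0.03, -0.004, 0.002]
contact_force: [1.4, 1.2, -0.2]
gripper_width: 83.4
grasp_force: 0.0
```

Request:
{"method": "carry_out", "body": {"motion": [[0, 0, 0.08, 8, 50, -50, 1], [0, 0, 0.16, 16, 105, -95, 1], [0, 0, 0.24, 24, 160, -95, 1], [0, 0, 0.32, 32, 215, -95, 1], [0, 0, 0.377, 42, 270, -95, 1]]}}

```text
clock: 30.92
position: [537.5, -154.0, 221.3]
ee_rot: [0.976, -0.217, -0.0, 0.0]
contact_force: [0.5, 0.3, 0.3]
gripper_width: 85.1
grasp_force: 0.0
```

Run:
```python
from ins import *
plan([547,-254,200],down(np.deg2rad(-115)))
t=get_image("top"); h=cv2.cvtColor(t["color"],cv2.COLOR_BGR2HSV)
g=t["color"].astype(int); n,l,st,c=cv2.connectedComponentsWithStats((((g[...,0]>100)&(g[...,1]>110)&(g[...,2]>100)&(g.max(2)-g.min(2)<70))).astype(np.uint8))
for i in range(1,n):
    P=onz(t,*c[i],43)
    if 8<st[i,4]<200 and 350<P[0]<700 and -330<P[1]<400: print(c[i].round(1),st[i,4],P.round(0), (Rt.inv().apply(P-O)).round(1))
```

```text
turn [ 0.001  0.001 -0.002] shift [51.  86.5 21.4] | shift if turned first [50.8 86.6 21.3]
[316.4 192.6] 36 [ 556. -264.   43.] [  74.4 -474.7   43. ]
[310.5 201.8] 10 [ 524. -242.   43.] [  41.3 -454.8   43. ]
[184.5 220. ] 14 [469. 191.  43.] [-38.5 -25.4  43. ]
[322.3 248. ] 126 [ 366. -275.   43.] [-114.3 -496.4   43. ]
```

Request:
{"method": "carry_out", "body": {"motion": [[0, 0, 0, 25, 43, 10, 1], [0, 0, 0, 51, 86.5, 21, 1], [0, 0, 0, 51, 86.5, 21, 1], [0, 0, 0, 51, 86.5, 21, 1]]}}

```text
clock: 31.48
position: [547.4, -252.0, 199.8]
ee_rot: [0.976, -0.217, -0.001, 0.0]
contact_force: [-0.1, 0.8, 0.6]
gripper_width: 85.6
grasp_force: 0.0
```

```bash
python3 pile.py 547 -254
python3 - <<'E'
from ins import *
t=get_image("top"); g=t["color"].astype(int)
# region of bay 0: dark lacquer mask -> position
m=(g.max(2)<55).astype(np.uint8); pts=[]
n,l,st,c=cv2.connectedComponentsWithStats(m)
for i in range(1,n):
    P=Rt.inv().apply(onz(t,*c[i],46)-O)
    if st[i,4]>30 and abs(P[1]+94)<60 and abs(P[0])<50: print("dark in bay0",st[i],P.round(1))
E
```

```text
pos [ 547.36136583 -252.04548541  199.83896838] px [255 174]
pearl [252.34457831 168.9815261 ] [ 552.9 -254.    40. ] [  72   52   32   65 1245]
box 57.3 65.0 centre [ 553.2 -254.3] angles 64.99800141904717 66.71755705750064
pics/p3147.png
```

Request:
{"method": "carry_out", "body": {"motion": [[0, 0, 0, 13, -0.2, 60, 1], [0, 0, 0, 13, -0.2, 115, 1], [0, 0, 0, 13, -0.2, 155, 1], [0, 0, 0, 13, -0.2, 169.5, 1], [0, 0, 0, 13, -0.2, 169.5, 1]]}}

```text
clock: 32.2
position: [560.1, -257.1, 31.3]
ee_rot: [0.976, -0.216, -0.0, 0.001]
contact_force: [0.1, 0.4, 0.3]
gripper_width: 85.6
grasp_force: 0.0
```

Request:
{"method": "carry_out", "body": {"motion": [[0, 0, 0, 0, 0, 0, 0.3], [0, 0, 0, 0, 0, 0, 0], [0, 0, 0, 0, 0, 0, 0], [0, 0, 0, 0, 0, 0, 0], [0, 0, 0, 0, 0, 0, 0]]}}

```text
clock: 32.83
position: [561.5, -258.0, 33.8]
ee_rot: [0.976, -0.216, 0.002, 0.0]
contact_force: [-0.8, 1.5, 6.0]
gripper_width: 58.5
grasp_force: 66.8
```

Request:
{"method": "carry_out", "body": {"motion": [[0, 0, 0, 0, 0, -20, 0], [0, 0, 0, 0, 0, -70, 0], [0, 0, 0, 0, 0, -115, 0], [0, 0, 0, 0, 0, -115, 0]]}}

```text
clock: 33.33
position: [562.1, -258.4, 151.2]
ee_rot: [0.976, -0.216, 0.005, 0.0]
contact_force: [0.2, -0.1, -2.3]
gripper_width: 58.6
grasp_force: 66.0
```

Run:
```python
from ins import *
s=read_state(); w=get_image("wrist"); T=R.from_quat(s["ee_rot"]); f=lambda u,v:T.inv().apply(onz(w,u,v,s["position"][2]+9)-s["position"]).round(1)
g=w["color"].astype(int)
print([(v,int(g[v,225].max()),f(225,v)[0]) for v in range(196,250,3)]); print([(v,g[v,275].tolist(),f(275,v)[0]) for v in range(328,360,3)])
print([(u,g[262,u].tolist(),f(u,262)[1]) for u in list(range(170,205,5))+list(range(305,340,5))])
seq(0,[(0,-3,110),(11,-3,60)])
```

```text
[(196, 120, np.float64(36.6)), (199, 125, np.float64(35.3)), (202, 117, np.float64(34.0)), (205, 107, np.float64(32.6)), (208, 55, np.float64(31.3)), (211, 113, np.float64(29.9)), (214, 37, np.float64(28.6)), (217, 110, np.float64(27.2)), (220, 73, np.float64(25.8)), (223, 47, np.float64(24.5)), (226, 115, np.float64(23.1)), (229, 55, np.float64(21.7)), (232, 37, np.float64(20.3)), (235, 36, np.float64(18.8)), (238, 27, np.float64(17.4)), (241, 37, np.float64(16.0)), (244, 33, np.float64(14.5)), (247, 34, np.float64(13.1))]
[(328, [19, 24, 21], np.float64(-30.2)), (331, [24, 22, 25], np.float64(-32.0)), (334, [20, 20, 24], np.float64(-33.7)), (337, [21, 20, 23], np.float64(-35.5)), (340, [27, 45, 77], np.float64(-37.3)), (343, [51, 63, 91], np.float64(-39.2)), (346, [42, 42, 42], np.float64(-41.0)), (349, [39, 39, 36], np.float64(-42.8)), (352, [39, 36, 35], np.float64(-44.7)), (355, [41, 38, 38], np.float64(-46.6)), (358, [33, 34, 35], np.float64(-48.4))]
[(170, [124, 131, 135], np.float64(-36.8)), (175, [124, 131, 135], np.float64(-34.6)), (180, [62, 64, 65], np.float64(-32.4)), (185, [33, 32, 37], np.float64(-30.2)), (190, [23, 28, 32], np.float64(-27.9)), (195, [20, 24, 29], np.float64(-25.7)), (200, [23, 28, 30], np.float64(-23.5)), (305, [26, 30, 27], np.float64(23.3)), (310, [20, 24, 27], np.float64(25.5)), (315, [26, 25, 28], np.float64(27.7)), (320, [35, 39, 40], np.float64(30.0)), (325, [38, 40, 41], np.float64(32.2)), (330, [124, 130, 133], np.float64(34.4)), (335, [127, 133, 137], np.float64(36.6))]
33.375 [ 560.4 -257.7  148.3] [-0.4  0.7 -2.5] 58.623737419944746
(0, -3, 110) turn [-0.    -0.004 -0.378] shift [-213.3 -418.7    8.3]
(11, -3, 60) turn [ 0.036  0.185 -0.377] shift [-219.4 -416.3   51.5]
```

Request:
{"method": "carry_out", "body": {"motion": [[0, 0, -0.08, -25, -50, 0, 0], [0, 0, -0.16, -52, -103, 0, 0], [0, 0, -0.24, -80, -156, 0, 0], [0, 0, -0.32, -107, -209, 0, 0], [0, 0, -0.378, -134, -262, 0, 0]]}}

```text
clock: 34.0
position: [547.5, 38.0, 144.3]
ee_rot: [1.0, -0.028, -0.002, 0.001]
contact_force: [0.2, -0.5, -1.4]
gripper_width: 58.5
grasp_force: 65.9
```

Request:
{"method": "carry_out", "body": {"motion": [[0, 0, 0, 0, 0, 0, 0]]}}

```text
clock: 34.12
position: [547.9, 39.9, 144.4]
ee_rot: [1.0, -0.026, -0.001, 0.001]
contact_force: [0.2, 0.3, -1.8]
gripper_width: 58.7
grasp_force: 65.9
```

```bash
sed -i 's/c=8/c=7.7/g; s/hh=29.5/hh=32/g' ins.py
python3 - <<'E'
from ins import *
seq(0,[(0,-3,110),(11,-3,60)])
E
```

```text
34.125 [547.9  39.9 144.4] [ 0.2  0.3 -1.8] 58.68425098409921
(0, -3, 110) turn [0.001 0.003 0.006] shift [ -13.  -171.6    2.2]
(11, -3, 60) turn [0.    0.195 0.006] shift [ -19.7 -171.7   45.7]
```

Request:
{"method": "carry_out", "body": {"motion": [[0, 0, 0.006, -6, -58, 0, 0], [0, 0, 0.006, -13, -116, 0, 0], [0, 0.06, 0.006, -14, -171.6, 2, 0], [0, 0.13, 0.006, -17, -171.6, 20, 0], [0, 0.195, 0.006, -19.7, -171.6, 45.5, 0]]}}

```text
clock: 34.75
position: [538.9, 209.0, 99.0]
ee_rot: [0.995, -0.032, 0.098, 0.003]
contact_force: [0.4, -0.9, -1.1]
gripper_width: 58.5
grasp_force: 66.0
```

Request:
{"method": "carry_out", "body": {"motion": [[0, 0, 0, 0, 0, 0, 0], [0, 0, 0, 0, 0, 0, 0]]}}

```text
clock: 35.0
position: [540.5, 208.9, 100.9]
ee_rot: [0.995, -0.032, 0.097, 0.003]
contact_force: [0.6, -0.0, -0.4]
gripper_width: 58.5
grasp_force: 65.9
```

```bash
python3 chk.py 0 "[(11,-3,60),(11,-8,20)]"
```

```text
210 199 309 [39.2 39.9  6. ] [ 38.8 -47.3   6. ]
220 195 339 [31.2 43.3  6. ] [ 30.6 -71.2   6. ]
[ 0.708  0.385 -0.514  0.264 -0.544  0.58 ]
tilt/euler [  0.1  -11.27  -0.37] P corner [ 1.3 -2.5 62.8] F [ 0.   0.6 -0.3]
35.05 [541.1 209.4 101.5] [ 0.1  0.6 -0.3] 58.62936804080388
(11, -3, 60) turn [-0.    -0.005 -0.006] shift [-4.6 -2.7  2.1]
(11, -8, 20) turn [-0.    -0.005 -0.006] shift [-17.4  -2.6  40.3]
```

Request:
{"method": "carry_out", "body": {"motion": [[0, -0.005, -0.006, -8, -2.5, 20, 0], [0, -0.005, -0.006, -17, -2.5, 40, 0], [0, -0.005, -0.006, -17, -2.5, 40, 0], [0, -0.005, -0.006, -17, -2.5, 40, 0], [0, -0.005, -0.006, -17, -2.5, 40, 0]]}}

```text
clock: 35.67
position: [532.4, 212.7, 59.0]
ee_rot: [0.995, -0.029, 0.096, 0.002]
contact_force: [7.0, -1.7, -4.2]
gripper_width: 58.4
grasp_force: 65.7
```

```bash
python3 chk.py 0 "[(11,-8,20),(11,-8,9)]"
```

```text
210 199 309 [38.3 35.6  6. ] [ 38.4 -36.1   6. ]
[ 0.716  0.439 -0.589  0.33  -0.424  0.503]
tilt/euler [  0.07 -11.05   0.02] P corner [-7.7  0.1 20.4] F [ 6.7 -0.5 -3.7]
35.725 [532.4 212.7  59.1] [ 6.6 -0.9 -3.7] 58.73863689680612
(11, -8, 20) turn [-0.001 -0.001  0.   ] shift [-0.3  0.1  0.4]
(11, -8, 9) turn [-0.001 -0.001  0.   ] shift [-2.4  0.1 11.2]
```

Request:
{"method": "carry_out", "body": {"motion": [[0, 0, 0, 0, 0, 0, 0], [0, 0, 0, 0, 0, 0, 0]]}}

```text
clock: 35.98
position: [532.4, 212.7, 59.1]
ee_rot: [0.995, -0.029, 0.096, 0.002]
contact_force: [7.4, -0.6, -3.0]
gripper_width: 58.9
grasp_force: 65.7
```

Run:
```python
from ins import *
where(0); s=read_state(); print(s["wrist_torque"],s["contact_force"],s["gripper_width"])
w=get_image("wrist"); T=R.from_quat(s["ee_rot"]); d=T.apply([0,0,1])
# pile top plane: normal d through TCP - (40-32)*d
def f(u,v):
    p,r=ray(w,u,v); q=s["position"]-8*d; return T.inv().apply(p+r*((q-p)@d)/(r@d)-s["position"]).round(1)
g=w["color"].astype(int)
print([(v,int(g[v,225].max()),f(225,v)[0]) for v in range(214,250,3)]); print([(v,g[v,275].tolist(),f(275,v)[0]) for v in range(328,352,3)])
```

```text
tilt/euler [  0.08 -11.05   0.02] P corner [-7.7  0.1 20.4] F [ 7.4 -0.1 -3. ]
[-0.37117461 -1.29111779 -0.03076809] [ 7.35034281 -0.56724726 -3.03779697] 58.94583493563022
[(214, 45, np.float64(28.0)), (217, 113, np.float64(26.6)), (220, 69, np.float64(25.3)), (223, 53, np.float64(23.9)), (226, 112, np.float64(22.4)), (229, 52, np.float64(21.0)), (232, 46, np.float64(19.6)), (235, 44, np.float64(18.2)), (238, 46, np.float64(16.7)), (241, 47, np.float64(15.2)), (244, 46, np.float64(13.8)), (247, 47, np.float64(12.3))]
[(328, [17, 23, 22], np.float64(-31.8)), (331, [10, 11, 17], np.float64(-33.6)), (334, [20, 23, 25], np.float64(-35.4)), (337, [14, 13, 20], np.float64(-37.2)), (340, [52, 83, 108], np.float64(-39.1)), (343, [60, 92, 123], np.float64(-40.9)), (346, [34, 31, 30], np.float64(-42.8)), (349, [29, 29, 30], np.float64(-44.7))]
```

There's a steady 7 N from the lip side, here and (more lightly) when bay 0 was finished. That means my tray x plus grip offset is about 4 mm out. I'll correct it and continue.

```bash
sed -i 's/c=7.7/c=9.7/g; s/509.3/511.6/' ins.py
python3 - <<'E'
from ins import *
where(0); seq(0,[(11,-4,20),(11,-5,8)])
E
```

```text
tilt/euler [  0.08 -11.05   0.02] P corner [-12.  -0.  20.] F [ 6.9 -0.9 -4.1]
36.025 [532.4 212.7  59.1] [ 6.8 -1.3 -4.1] 58.21427518671326
(11, -4, 20) turn [-0.001 -0.001  0.   ] shift [ 7.8 -0.   1.6]
(11, -5, 8) turn [-0.001 -0.001  0.   ] shift [ 4.5 -0.  13.2]
```

Request:
{"method": "carry_out", "body": {"motion": [[0, 0, 0, 8, 0, 1.5, 0], [0, 0, 0, 8, 0, 1.5, 0], [0, 0, 0, 6, 0, 8, 0], [0, 0, 0, 4.5, 0, 13, 0], [0, 0, 0, 4.5, 0, 13, 0]]}}

```text
clock: 36.65
position: [537.3, 211.2, 46.1]
ee_rot: [0.995, -0.029, 0.095, 0.004]
contact_force: [-0.8, -0.5, 4.6]
gripper_width: 58.6
grasp_force: 66.9
```

Request:
{"method": "carry_out", "body": {"motion": [[0, 0, 0, 0, 0, 0, 0]]}}

```text
clock: 36.78
position: [537.3, 211.2, 46.1]
ee_rot: [0.995, -0.029, 0.095, 0.004]
contact_force: [-1.3, -1.5, 4.0]
gripper_width: 58.8
grasp_force: 66.8
```

Run:
```python
from ins import *
where(0); seq(0,[(11,-20,8),(9,-23,8),(7,-25,8),(4,-27,7.5),(2,-28,7),(0,-28.5,6.3)])
print(read_state()["joints"].round(3))
```

```text
tilt/euler [ -0.12 -10.88   0.07] P corner [-7.1 -1.4  7.2] F [-1.2 -1.6  4. ]
36.775 [537.3 211.2  46.1] [-1.3 -1.5  4. ] 58.79989976262368
(11, -20, 8) turn [0.002 0.002 0.001] shift [-12.6  -1.3  -3.3]
(9, -23, 8) turn [ 0.002 -0.033  0.001] shift [-14.4  -1.3  -2.5]
(7, -25, 8) turn [ 0.002 -0.068  0.001] shift [-15.3  -1.3  -1.4]
(4, -27, 7.5) turn [ 0.002 -0.12   0.001] shift [-15.9  -1.3   0.9]
(2, -28, 7) turn [ 0.002 -0.155  0.001] shift [-16.1  -1.3   2.7]
(0, -28.5, 6.3) turn [ 0.002 -0.19   0.001] shift [-15.8  -1.3   4.9]
[ 0.706  0.465 -0.593  0.348 -0.398  0.494]
```

Request:
{"method": "carry_out", "body": {"motion": [[0.001, 0, 0, -0.2, -1, -1.5, 0], [0.001, 0, 0, -6, -1, -2.7, 0], [0.001, 0, 0, -12.5, -1.2, -3.8, 0], [0.001, 0, 0, -12.5, -1.2, -3.8, 0], [0.001, 0, 0, -12.5, -1.2, -3.8, 0]]}}

```text
clock: 37.4
position: [524.5, 213.6, 47.1]
ee_rot: [0.995, -0.029, 0.095, 0.003]
contact_force: [0.4, -0.3, -0.7]
gripper_width: 58.6
grasp_force: 66.1
```

Run:
```python
from ins import *
where(0); seq(0,[(9,-23,8),(7,-25,8),(4,-27,7.5),(2,-28,7),(0,-28.5,6.3)])
```

```text
tilt/euler [-1.000e-02 -1.088e+01  7.000e-02] P corner [-20.    0.3   8.2] F [ 0.4 -0.2 -0.7]
37.4 [524.5 213.6  47.1] [ 0.4 -0.3 -0.7] 58.5570608159145
(9, -23, 8) turn [ 0.    -0.033  0.001] shift [-1.9  0.4  1. ]
(7, -25, 8) turn [ 0.    -0.068  0.001] shift [-2.8  0.4  2. ]
(4, -27, 7.5) turn [ 0.    -0.12   0.001] shift [-3.4  0.4  4.4]
(2, -28, 7) turn [ 0.    -0.155  0.001] shift [-3.6  0.4  6.2]
(0, -28.5, 6.3) turn [ 0.    -0.19   0.001] shift [-3.4  0.4  8.4]
```

Request:
{"method": "carry_out", "body": {"motion": [[0, -0.033, 0, -1.9, 0.2, 1, 0], [0, -0.068, 0, -2.8, 0.2, 2, 0], [0, -0.12, 0, -3.4, 0.2, 4.4, 0], [0, -0.155, 0, -3.6, 0.2, 6.2, 0], [0, -0.19, 0, -3.4, 0.2, 8, 0]]}}

```text
clock: 38.02
position: [524.0, 214.0, 39.7]
ee_rot: [1.0, -0.029, 0.0, -0.0]
contact_force: [-2.3, -1.2, 11.9]
gripper_width: 58.4
grasp_force: 67.6
```

Request:
{"method": "carry_out", "body": {"motion": [[0, 0, 0, 0, 0, 0, 0], [0, 0, 0, 0, 0, 0, 0]]}}

```text
clock: 38.28
position: [524.1, 214.1, 39.8]
ee_rot: [1.0, -0.029, 0.001, -0.001]
contact_force: [0.8, -0.1, 4.7]
gripper_width: 58.9
grasp_force: 66.8
```

Run:
```python
from ins import *
where(0); print(read_state()["position"], read_state()["wrist_torque"])
```

```text
tilt/euler [ 0.08 -0.16  0.08] P corner [-27.1   0.8   7.7] F [ 0.8 -0.   4.7]
[524.12335894 214.05662307  39.76382188] [-0.14244509 -0.35089806  0.03686891]
```

Request:
{"method": "carry_out", "body": {"motion": [[0, 0, 0, 0, 0, 0, 0.3], [0, 0, 0, 0, 0, 0, 0.5], [0, 0, 0, 0, 0, 0, 0.5], [0, 0, 0, 0, 0, -30, 0.5], [0, 0, 0, 0, 0, -90, 0.5]]}}

```text
clock: 38.9
position: [520.8, 212.2, 126.6]
ee_rot: [1.0, -0.029, -0.003, 0.003]
contact_force: [1.6, 0.8, 0.4]
gripper_width: 63.6
grasp_force: 0.0
```

Request:
{"method": "carry_out", "body": {"motion": [[0, 0, 0, -30, 0, -60, 0.5], [0, 0, 0, -50, 0, -120, 0.5], [0, 0, 0, -50, 0, -150, 0.5], [0, 0, 0, -50, 0, -150, 0.5]]}}

```text
clock: 39.4
position: [473.4, 217.1, 281.9]
ee_rot: [1.0, -0.029, 0.002, -0.002]
contact_force: [-0.1, -0.1, -0.9]
gripper_width: 64.4
grasp_force: 0.0
```

Run:
```python
from ins import *
s=read_state(); print(s["clock"],s["position"],s["joints"].round(2))
w=get_image("wrist"); cv2.imwrite("pics/chk.png",w["color"]); g=w["color"].astype(int); hsv=cv2.cvtColor(w["color"],cv2.COLOR_BGR2HSV)
n,l,st,c=cv2.connectedComponentsWithStats((g.min(2)>130).astype(np.uint8))
for i in range(1,n):
    if st[i,4]>60: print("white",st[i],Rt.inv().apply(onz(w,*c[i],46)-O).round(1))
m=cv2.morphologyEx(((g.max(2)<75)|((g[...,0]>60)&(g[...,0]>g[...,2]+5))).astype(np.uint8),cv2.MORPH_OPEN,np.ones((5,5)))
n,l,st,c=cv2.connectedComponentsWithStats(m)
for i in range(1,n):
    x,y,a,b,A=st[i]
    if A>300: print("dark",st[i],Rt.inv().apply(onz(w,x,y+b/2,46)-O).round(1),Rt.inv().apply(onz(w,x+a,y+b/2,46)-O).round(1),"top/bot x",Rt.inv().apply(onz(w,x+a/2,y,46)-O).round(1),Rt.inv().apply(onz(w,x+a/2,y+b,46)-O).round(1))
# third-pile search: dark square with red sides, anywhere in top view
t=get_image("top"); h=cv2.cvtColor(t["color"],cv2.COLOR_BGR2HSV); q=t["color"].astype(int)
cy=((h[...,0]>75)&(h[...,0]<100)&(h[...,1]>60)&(h[...,2]>80)).astype(np.uint8); n,l,st,c=cv2.connectedComponentsWithStats(cy)
print("cyan",[(c[i].round(0).tolist(),int(st[i,4])) for i in range(1,n) if st[i,4]>2])
```

```text
39.4 [473.43732567 217.14280717 281.88505142] [ 0.74  0.18 -0.19  0.   -1.2   0.77]
white [104  68   7  11  61] [ 59.9 166.6  46. ]
white [401  70   7  11  66] [  58.8 -166.4   46. ]
white [ 119   84  274   61 5610] [18.2  5.9 46. ]
white [ 118  100  257   65 5684] [-22.2   1.1  46. ]
white [ 185  236   46   55 1833] [-182.6   64.3   46. ]
white [370 363  46  21 745] [-377.2 -212.2   46. ]
dark [    0   239   512   145 34866] [-263.  368.   46.] [-258.8 -369.2   46. ] top/bot x [-145.4   -1.7   46. ] [-398.3   -2.8   46. ]
cyan [([255.0, 138.0], 338), ([173.0, 202.0], 8), ([184.0, 203.0], 10), ([200.0, 204.0], 8), ([212.0, 204.0], 8), ([322.0, 249.0], 413)]
```

Two piles sit in bays 1 and 0; their +x diamonds lie on one row of the top view. Next I'll close the bail, gripping the bar over the empty bay 2, and check the earlier top images for a third pile.

Request:
{"method": "carry_out", "body": {"motion": [[0, 0, 0.18, 30, -15, 0, 0], [0, 0, 0.36, 65, -32, 10, -0.2], [0, 0, 0.54, 100, -50, 20, -0.2], [0, 0, 0.72, 135, -68, 30, -0.2], [0, 0, 0.9, 163, -85, 40, -0.2]]}}

```text
clock: 40.12
position: [641.2, 291.6, 234.7]
ee_rot: [0.886, -0.464, -0.001, 0.003]
contact_force: [-0.7, 0.1, -1.7]
gripper_width: 34.7
grasp_force: 0.0
```

Request:
{"method": "carry_out", "body": {"motion": [[0, 0, 0.18, 0, 0, 30, -0.2], [0, 0, 0.36, 0, 0, 60, -0.2], [0, 0, 0.54, 0, 0, 90, -0.2], [0, 0, 0.67, 0, 0, 90, -0.2], [0, 0, 0.67, 0, 0, 90, -0.2]]}}

```text
clock: 40.75
position: [639.7, 291.0, 145.6]
ee_rot: [-0.687, 0.727, 0.0, -0.003]
contact_force: [0.0, -0.4, -0.3]
gripper_width: 34.0
grasp_force: 0.0
```

Run:
```python
from ins import *
for n in("top0","t2"):
    h=cv2.cvtColor(cv2.imread(f"pics/{n}.png"),cv2.COLOR_BGR2HSV); cy=((h[...,0]>75)&(h[...,0]<100)&(h[...,1]>60)&(h[...,2]>80)).astype(np.uint8); k,l,st,c=cv2.connectedComponentsWithStats(cy)
    print(n,[(c[i].round(0).tolist(),int(st[i,4])) for i in range(1,k) if st[i,4]>2])
print(read_state()["joints"].round(2)); plan([640.3,292.4,28],down(np.pi-.059))
w=get_image("wrist"); hsv=cv2.cvtColor(w["color"],cv2.COLOR_BGR2HSV)
m=(hsv[...,0]>18)&(hsv[...,0]<34)&(hsv[...,1]>150)&(hsv[...,2]>90)
s=read_state();T=R.from_quat(s["ee_rot"])
for v in range(60,260,30):
    xs=np.nonzero(m[v,225:300])[0]+225
    if len(xs): print(v,xs.min(),xs.max(),T.inv().apply(onz(w,xs.mean(),v,33)-s["position"]).round(1))
```

```text
top0 [([255.0, 138.0], 338), ([310.0, 187.0], 9), ([321.0, 192.0], 10), ([306.0, 198.0], 8), ([317.0, 203.0], 9), ([283.0, 218.0], 8), ([271.0, 223.0], 10), ([288.0, 230.0], 8), ([276.0, 234.0], 8), ([322.0, 249.0], 411)]
t2 [([255.0, 138.0], 338), ([310.0, 187.0], 8), ([321.0, 192.0], 10), ([306.0, 198.0], 7), ([317.0, 203.0], 9), ([278.0, 231.0], 7), ([322.0, 249.0], 414)]
[ 0.66  0.59  0.1  -0.   -1.08 -0.71]
turn [ 0.004 -0.003  0.003] shift [ -1.9  -1.  117.6] | shift if turned first [ -1.5  -0.5 117.6]
60 247 259 [101.1   0.6 113.9]
90 247 257 [ 80.2   0.4 113.8]
120 249 258 [ 58.2   1.3 113.8]
150 247 258 [ 34.7   0.5 113.7]
180 247 257 [  9.9   0.  113.7]
210 248 257 [-16.6   0.4 113.6]
240 247 257 [-4.480e+01 -1.000e-01  1.136e+02]
```

Request:
{"method": "carry_out", "body": {"motion": [[0, 0, 0, 0, 0, 60, -0.2], [0, 0, 0, 0, 0, 110, -0.2], [0, 0, 0, 0, 0, 117, -0.2], [0, 0, 0, 0, 0, 117, -1], [0, 0, 0, 0, 0, 117, -1]]}}

```text
clock: 41.42
position: [640.7, 292.4, 33.6]
ee_rot: [-0.687, 0.727, 0.0, 0.001]
contact_force: [-2.6, 0.3, -2.1]
gripper_width: 7.7
grasp_force: 58.4
```

Request:
{"method": "carry_out", "body": {"motion": [[0, 0, 0, 0, 0, 0, -1], [0, 0, 0, 0, 0, 0, -1], [0, 0, 0, 0, 0, 0, -1]]}}

```text
clock: 41.8
position: [640.8, 292.3, 32.7]
ee_rot: [-0.687, 0.727, -0.0, 0.001]
contact_force: [-2.7, 2.2, 1.8]
gripper_width: 7.3
grasp_force: 58.8
```

Request:
{"method": "carry_out", "body": {"motion": [[0, 0, 0, 0, 4.6, -13.7, -1], [0, 0, 0, 0, 17.3, -31.8, -1], [0, 0, 0, 0, 35.4, -44.5, -1], [0, 0, 0, 0, 56.7, -50.3, -1], [0, 0, 0, 0, 78.8, -48.3, -1]]}}

```text
clock: 42.42
position: [566.7, 297.2, 86.3]
ee_rot: [-0.687, 0.726, -0.003, 0.006]
contact_force: [2.8, -0.7, 13.6]
gripper_width: 7.6
grasp_force: 60.5
```

Request:
{"method": "carry_out", "body": {"motion": [[0, 0, 0, 0, 12, 3.5, -1], [0, 0, 0, 0, 20, 9.3, -1], [0, 0, 0, 0, 27.7, 15.7, -1], [0, 0, 0, 0, 30.5, 18.5, -1], [0, 0, 0, 0, 30.5, 18.5, -1]]}}

```text
clock: 43.05
position: [533.1, 299.3, 65.7]
ee_rot: [-0.687, 0.727, -0.001, 0.003]
contact_force: [-3.8, 1.0, 9.7]
gripper_width: 7.8
grasp_force: 63.4
```

```bash
cat > bar.py <<'E'
from ins import *
s=read_state(); print(s["clock"],s["position"].round(1),s["contact_force"].round(1),s["gripper_width"], "tray",Rt.inv().apply(s["position"]-O).round(1))
out={}
for n in("top","scene"):
    d=get_image(n); h=cv2.cvtColor(d["color"],cv2.COLOR_BGR2HSV); m=((h[...,0]>19)&(h[...,0]<34)&(h[...,1]>150)&(h[...,2]>90)).astype(np.uint8)
    # expected bar px at several tray y, search along tray x for yellow at height of closed bar (z 64)
    for y in(-120,-70,-20,30,130):
        hit=[x for x in np.arange(-10,60,.5) if m[tuple(proj(d,O+Rt.apply([x,y,64]))[0].round().astype(int)[::-1])]]
        print(n,y,(hit[0],hit[-1],len(hit)) if hit else None)
E
python3 bar.py
```

```text
43.05 [533.1 299.3  65.7] [-3.8  1.   9.7] 7.7769342170109805 tray [16.4 86.4 65.7]
top -120 (np.float64(7.0), np.float64(16.5), 20)
top -70 (np.float64(8.5), np.float64(14.5), 13)
top -20 (np.float64(6.5), np.float64(16.0), 20)
top 30 (np.float64(8.0), np.float64(14.0), 13)
top 130 None
scene -120 None
scene -70 None
scene -20 None
scene 30 None
scene 130 None
```

Request:
{"method": "carry_out", "body": {"motion": [[0, 0, 0, 0, 1.5, 2, -1], [0, 0, 0, 0, 2, 3.5, -1], [0, 0, 0, 0, 2, 3.5, -1], [0, 0, 0, 0, 2, 3.5, -1]]}}

```text
clock: 43.65
position: [532.9, 299.4, 65.4]
ee_rot: [-0.687, 0.726, -0.002, 0.005]
contact_force: [-3.3, -2.9, 21.6]
gripper_width: 7.7
grasp_force: 64.7
```

```bash
python3 bar.py | head -1
```

```text
43.65 [532.9 299.4  65.4] [-3.3 -2.9 21.6] 7.716021117696681 tray [16.3 86.5 65.4]
```

Request:
{"method": "carry_out", "body": {"motion": [[0, 0, 0, 0, -0.5, -2, -0.6], [0, 0, 0, 0, -0.5, -2, -0.4], [0, 0, 0, 0, -0.5, -2, -0.4], [0, 0, 0, 0, -0.5, -50, -0.4], [0, 0, 0, 0, -0.5, -110, -0.4]]}}

```text
clock: 44.38
position: [529.0, 297.2, 166.9]
ee_rot: [-0.687, 0.727, -0.0, -0.003]
contact_force: [0.8, 1.0, 0.4]
gripper_width: 25.3
grasp_force: 0.0
```

Request:
{"method": "carry_out", "body": {"motion": [[0, 0, 0, 55, 20, -30, -0.4], [0, 0, 0, 115, 20, -60, -0.4], [0, 0, 0, 170, 20, -80, -0.4], [0, 0, 0, 230, 20, -80, -0.4], [0, 0, 0, 290, 20, -80, -0.4]]}}

```text
clock: 45.0
position: [492.8, 7.9, 248.2]
ee_rot: [-0.687, 0.727, -0.0, -0.0]
contact_force: [0.9, -0.4, -0.0]
gripper_width: 25.7
grasp_force: 0.0
```

Request:
{"method": "carry_out", "body": {"motion": [[0, 0, 0, 60, 0, 0, -0.4], [0, 0, 0, 120, 0, 0, -0.4], [0, 0, 0, 120, 0, 0, -0.4]]}}

```text
clock: 45.38
position: [485.4, -113.5, 247.4]
ee_rot: [-0.684, 0.729, 0.0, -0.001]
contact_force: [0.9, 0.5, 0.6]
gripper_width: 25.5
grasp_force: 0.0
```

```bash
python3 bar.py
python3 - <<'E'
from ins import *
rs=[]
for n in("top","scene"):
    d=get_image(n); cv2.imwrite(f"pics/end_{n}.png",d["color"])
    h=cv2.cvtColor(d["color"],cv2.COLOR_BGR2HSV)
    m=((h[...,0]>19)&(h[...,0]<34)&(h[...,1]>130)&(h[...,2]>80)).astype(np.uint8)
    # yellow pixels along image line across tray at y=-47 (divider): list tray x at z 64
    for y in(-47,47,94):
        hit=[x for x in np.arange(-30,90,.5) if m[tuple(proj(d,O+Rt.apply([x,y,64]))[0].round().astype(int)[::-1])]]; print(n,y,hit[:1],hit[-1:],len(hit))
    cy=((h[...,0]>70)&(h[...,0]<105)&(h[...,1]>50)&(h[...,2]>60)).astype(np.uint8); k,l,st,c=cv2.connectedComponentsWithStats(cy)
    for i in range(1,k):
        P=Rt.inv().apply(onz(d,*c[i],46)-O)
        if st[i,4]>2 and abs(P[0])<50 and abs(P[1])<150: print(n,"cyan",c[i].round(1),st[i,4],P.round(1))
E
python3 ball.py
```

```text
45.375 [ 485.4 -113.5  247.4] [0.9 0.5 0.6] 25.528148290707474 tray [  -6.9 -328.5  247.4]
top -120 None
top -70 None
top -20 None
top 30 (np.float64(8.0), np.float64(17.5), 20)
top 130 (np.float64(7.5), np.float64(17.0), 20)
scene -120 None
scene -70 None
scene -20 None
scene 30 None
scene 130 None
top -47 [] [] 0
top 47 [np.float64(7.0)] [np.float64(17.0)] 21
top 94 [np.float64(8.5)] [np.float64(15.0)] 14
scene -47 [np.float64(12.0)] [np.float64(14.5)] 6
scene 47 [] [] 0
scene 94 [np.float64(12.5)] [np.float64(14.5)] 5
scene cyan [322.7 230.7] 3 [ -19.8 -112.6   46. ]
scene cyan [309.3 235.9] 9 [  19.5 -112.2   46. ]
scene cyan [317.9 247.3] 7 [ 19.6 -70.9  46. ]
scene cyan [343. 257.] 7 [-19.  -18.3  46. ]
scene cyan [328.5 263. ] 10 [ 22.  -18.2  46. ]
scene cyan [353.  269.6] 7 [-19.2  23.6  46. ]
scene cyan [338. 276.] 9 [22.4 23.6 46. ]
45.575 [ 486.44270851 -109.34155943  247.79555562] [-0.40335525  0.08115527  1.45827117]
top [369.69767442 203.69767442] [366 201   8   7  43] [ 500.4713887  -419.13912131  132.5       ]
scene [224.87755102 106.6122449 ] [221 103   8   8  49] [ 503.53956435 -413.9251863   132.5       ]
[ 500.92627159 -420.26560248  128.26915405]
```

```bash
python3 -c "
from bench import *
print(job_done())"
```

```text
the job is handed in; nothing more can be done
None
```

The job is handed in: the lever is at about -0.39 against the -0.40 idle mark, the two piles that were there lie flat in bays 0 and 1, and the bail is closed against its stop over the catches; I don't have the judge's result.

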